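# Load an iron head into the turnover drill jig and tumble the jig

### The job

Get the iron club head ready for back drilling in the hinged drill jig: lay it face up, as it lies now, down on the rest buttons between the locating pins, then shut the leaf on it and swing the hasp fully home over the leaf's red lug. Then turn the whole jig over by its black handle bar: tip it up to stand on its hinge edge, let go and take a fresh hold of the bar, and ease it on over, never letting it topple, so that it ends standing on the bench on its other four feet with the leaf underneath, the drill bush on top and the head still clamped inside. Leave the bottles and the two rolls of tape where they are.

Things in the scene. Friction and masses are not known exactly. Their poses are not given: they have to be found in the camera images.
- jig: Loose drill jig, 0.6 kg empty: blue plate 120 x 120 mm (z 12 to 22 mm, bush in its middle) between 4 dark square posts, outer faces x = +-60, y = +-66 mm, from z = 0 to 70 mm: it stands on either post end or on the hinge edge. Origin: middle of the footprint at the feet it starts on; +x to the hinge edge, -x to the handle, +z up at the start. A 15 mm hasp pillar at (-55, 37) mm rises to z = 54 mm.
- nest (a point): Middle of the nest, at jig (0, 0, 28) mm, on the tops of 4 rest buttons; axes as the jig's. The head is in place when its frame meets this one. 6 steel pins 8 mm thick ring its outline with 1.5 mm play, tapering from jig z = 35 mm to points at 42 mm; centres (x, y) mm: (-43, 20.6) (-29.7, -43.5) (11.1, -40.2) (45, 37.5) (12, 49.1) (-27.1, 46.3).
- hinge_edge (a point): Middle of the hinge edge, at jig (60, 0, 35) mm, between the flat outer faces of the two posts at the hinge, on which the jig can stand (70 x 132 mm footprint, stable). Rolling the jig over this edge pivots it first about jig x = 60, z = 0 and then about x = 60, z = 70 mm.
- handle (a point): Middle of the handle, at jig (-106, 0, 35) mm: a round black bar 24 mm thick along the jig's y, free for 104 mm between two arms; 34 mm clear between bar and posts. With the jig flat, either way up, its axis is 35 mm above the bench; it can turn between lightly gripping fingers.
- iron_head: Loose grey iron club head, L-shaped, 79 x 88 x 11 mm, 0.26 kg, on its back, face up. Origin: middle of the underside, +z out of the face. Outline (x, y) mm: (-35.5, 38) (-39.5, 2) (-33.5, -34) (-19.5, -44) (0.5, -42) (14.5, -30) (-6, 26) (39.5, 32) (39.5, 43) (-15.5, 44). Pinch the blade at (-16, -6) mm, 43 mm wide, closing 15 deg from x towards y; the nest has finger room there.
- leaf (a joint): Leaf (hinged lid frame with rubber pads): 0 rad shut, 2.0 thrown open past upright. Hinge pin along jig y at jig x = 53, z = 49 mm. 8 mm thick; shut it spans z = 45 to 53 mm, y = -46 to 46 mm, reaching back to x = -46 mm, its red lug (y = -8 to 12 mm) to x = -64 mm. Stiff hinge (0.11 N m): it stays where left. Shut, its pads end 2 mm above the head.
- leaf_tip (a point): Tip of the leaf's red lug, in mid thickness: 117 mm from the hinge pin, at jig y = +2 mm.
- hasp (a joint): Hasp (steel arm turning level on the pillar at jig (-55, 37) mm): 0 rad fully home across the lug, lying along jig -y; up to 1.4 swung clear towards the handle. Arm 14 mm wide, jig z = 54.5 to 60.5 mm. Light friction (0.03 N m) holds it where left. Swing it home after the leaf is shut.
- hasp_knob (a point): Middle of the hasp's round red knob: 14 mm thick, 17 mm tall (jig z = 50.5 to 67.5 mm), 59 mm from the hasp's pivot; for hasp angle a it stands at jig (-55 - 59 sin a, 37 - 59 cos a) mm.
- epoxy_a: Standing white bottle with a blue cap, 42 mm thick, 115 mm tall, origin under its middle. Bystander.
- epoxy_b: Standing white bottle with an orange cap, 42 mm thick, 115 mm tall, origin under its middle. Bystander.
- lime_roll: Lime green roll of tape lying flat, 96 mm across, 18 mm high, origin under its middle. Bystander.
- masking_roll: Cream roll of masking tape lying flat, 112 mm across, 20 mm high, origin under its middle. Bystander.

How it is judged:
By the outcome, as a careful person would: the job done as asked, in the order asked, and still so for the second after the job is handed in, with the robot touching nothing.
It also fails if it takes over 72 s, if anything falls off the work surface, if the arm or the gripper's body presses on something with over 40 N, if the wrist force passes 120 N, or if a joint passes its speed limit or range.

### The arm

A 7-joint arm with a two-finger parallel gripper is mounted at the origin on a cart in front of the work surface, level with it; the furniture and walls round the work are solid. World frame = base frame: x ahead of the robot, y to its left, z up, the work surface at z = 0. Lengths are in mm, angles in rad, forces in N, time in s.
With the tool pointing down it reaches from about 425 to 925 mm from the base axis. Payload 6.8 kg.
Tool frame: the origin (TCP) lies midway between the tips of the shut fingers; the grasp point (between the pads) lies 19 mm behind it; z points along the fingers, y is the line along which they close (so a half turn about z gives the same grasp; the last joint's range is limited). The gripper opens to 85 mm and grips with 20 to 120 N. Pads are 22 mm wide; open, the fingers measure 114 mm over their backs; the gripper's body (76 mm by 85 mm) begins 54 mm behind the grasp point. The pads swing forward as they close: fully open they stand 13 mm farther back than shut.
Start: joints at [-1.374, 0.477, 0.022, 1.555, -0.011, 1.109, -0.083], TCP at [202.565, 643.906, 231.308] pointing down, gripper open.
Joint ranges: [-2.96, 2.96], [-0.34, 2.1], [-1.41, 1.46], [0.24, 2.44], [-1.37, 4.51], [0.17, 1.92], [-2.96, 2.96]. Speed limits (rad/s): [2.39, 2.39, 3.14, 3.14, 3.14, 3.14, 3.14].

### API

Orientations are given as a rotation vector (axis times angle).
In Python, from plant import r, eyes, workorder gives the robot as it stands.
- The arm moves only by the shell command python3 -m pendant 'ROWS' [FORCE]. ROWS is a JSON object of lists of equal length, an entry for each row: "xyz": the shift along the world's x, y, z as a fraction of full scale, a list of three; "delta_rot": the turn, a rotation vector about the world's x, y, z as a fraction of full scale, a list of three; "grip": the opening, from 0 (shut) to 1 (fully open). In form: {"xyz": [[tx, ty, tz], ...], "delta_rot": [[ax, ay, az], ...], "grip": [grip, ...]}. A call has 1 to 5 rows; each row is the pose to reach, as a shift and turn from the pose commanded when the call began; what a row does not reach only later rows make up. Full scale, the value 1, is 300 mm for a shift and pi/2 rad for a turn. A row lasts 1/10 s, in which the tool goes at most 50 mm and 8.59 degrees, less where a joint would pass 70% of its speed; a pose out of reach is approached as far as the arm can. A call with a number of a shift or a turn outside -1 to 1 is refused whole. A call with a gripper value outside its range is refused whole. The fingers move at their own pace and stop on an object; FORCE is the grip in N (left out, the last holds). Time passes only in rows, so rows that repeat a pose let the fingers close. It gives the time, the measured TCP pose, the force, the opening and the grip force at its end, in the units of the state.
- r.get_state(): the state, without advancing time (a new reading comes with each control period).
- eyes.capture(name): name is "scene" or "top" or "wrist"; returns a dict with "img" (384x512x3 uint8, red, green, blue), "K" (3x3 intrinsics, pixels), "R" (3x3) and "t" (3): a world point X has camera coordinates R X + t. Camera axes: x right, y down, z forward; pixel columns grow to the right and rows downward; lengths in mm; the calibration is good to about 2 mm. A picture is of the moment at which its call begins. There is no depth.
- workorder.job_done(): hands the job in; it is judged then, once.
The state is a dict: "clock": time; "qpos": joint angles; "joint_vel": joint speeds; "joint_efforts": joint torques, N m; "eef_pos": TCP position; "eef_rot": TCP orientation; "force": force on the tool from outside, world axes, zero at the start; "torque": the same for the moment, N m; "gripper_width": finger opening in mm; "gripper_force": force on a finger pad.
Only numpy, scipy, OpenCV 4.12 (cv2) and the standard library are available. Lean on these libraries where they do the work, as an engineer would, in place of code of your own. Each camera call takes 0.05 s, during which the arm holds its last target. There are 200 camera calls.

## Working session

There is one attempt and no reset: what is moved stays moved. The work goes in short steps, Python scripts to look and compute and a shell command to move; the robot and the scene stay as the last step left them, time stands still between calls to the robot, and variables do not carry over. Pictures are saved under pics/ and viewed, at most 10 in all, crops included, and the job is handed in when it is done.

```bash
ls; mkdir -p pics
cat > h.py <<'E'
import numpy as np, cv2
from plant import r, eyes, workorder
def cap(n,f=None):
    c=eyes.capture(n)
    if f: cv2.imwrite('pics/'+f+'.png',cv2.cvtColor(c['img'],cv2.COLOR_RGB2BGR))
    return c
def ray(c,u,v,z):
    R=np.array(c['R']);t=np.array(c['t']);d=R.T@np.linalg.solve(np.array(c['K']),[u,v,1.]);o=-R.T@t
    return o+d*(z-o[2])/d[2]
def proj(c,X):
    p=np.array(c['K'])@(np.array(c['R'])@np.array(X,float)+np.array(c['t']));return p[:2]/p[2]
E
python3 - <<'E'
from h import *
for n in('scene','top'):
    c=cap(n,n+'0'); print(n,-np.array(c['R']).T@np.array(c['t']))
s=r.get_state();print({k:np.round(v,3) for k,v in s.items()})
a=cv2.imread('pics/scene0.png');b=cv2.imread('pics/top0.png')
E
```

```text
pics
scene [ 170.64599342 -595.39960125  725.04360078]
top [ 405.6944922   159.25801963 1163.46044826]
{'clock': np.float64(0.1), 'qpos': array([-1.374,  0.478,  0.022,  1.556, -0.012,  1.109, -0.083]), 'joint_vel': array([-0.   , -0.003,  0.001, -0.003,  0.   , -0.   , -0.001]), 'joint_efforts': array([ 4.0000e-03, -5.9776e+01,  1.6140e+00, -2.8196e+01,  1.3000e-02,
        5.0000e-03,  0.0000e+00]), 'eef_pos': array([202.43 , 643.393, 230.43 ]), 'eef_rot': array([-4.770e-01, -3.105e+00,  3.000e-03]), 'force': array([-0.458,  0.884,  0.139]), 'torque': array([ 0.006, -0.044, -0.016]), 'gripper_force': np.float64(0.0), 'gripper_width': np.float64(85.335)}
```

View pics/scene0.png

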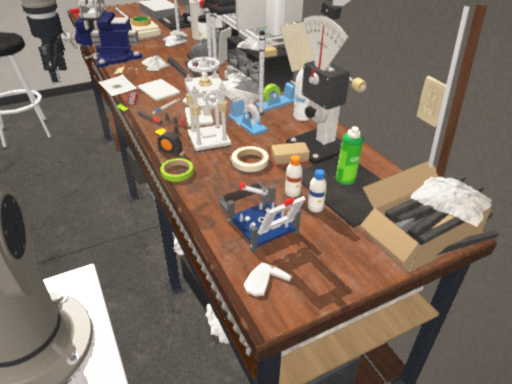

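View pics/top0.png

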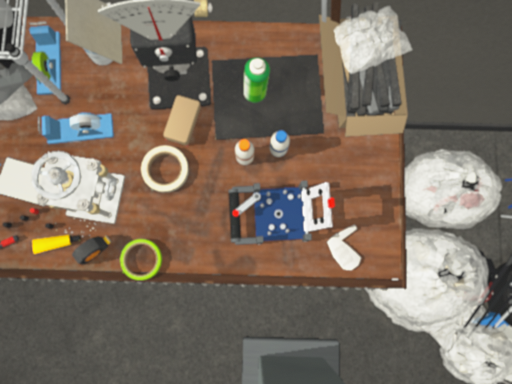

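The scene view shows the jig at (262,215), the head at (265,280) and the bottles behind the jig. In the top view the handle is at (236,215), the plate at (280,212), the lug at (331,202), the head at (345,250) and the table's right edge at u≈405. So jig +x is roughly world -y.

```bash
cat > m1.py <<'E'
from h import *
c=cap('top'); s=cap('scene')
def blobs(c,f,amin=8):
    hsv=cv2.cvtColor(c['img'],cv2.COLOR_RGB2HSV); m=f(*[hsv[...,i].astype(int) for i in range(3)]).astype(np.uint8)
    n,l,st,ce=cv2.connectedComponentsWithStats(m); return [(l==i,st[i],ce[i]) for i in range(1,n) if st[i][4]>=amin]
red=lambda h,S,v:((h<6)|(h>174))&(S>170)&(v>120)
blue=lambda h,S,v:(h>105)&(h<125)&(S>150)
white=lambda h,S,v:(S<45)&(v>150)
for nm,cc,box in(('top',c,(225,175,370,285)),('scene',s,(215,175,320,300))):
  for cn,f,a in(('red',red,4),('blue',blue,60),('white',white,60)):
    for m,st,ce in blobs(cc,f,a):
      if box[0]<ce[0]<box[2] and box[1]<ce[1]<box[3]: 
        print(nm,cn,st,ce.round(1),'z0',ray(cc,*ce,11)[:2].round(0), 'z59',ray(cc,*ce,59)[:2].round(0),'z22',ray(cc,*ce,22)[:2].round(0))
        if cn!='red':
          k=max(cv2.findContours(m.astype(np.uint8),0,1)[0],key=cv2.contourArea)
          z=22 if cn=='blue' else 11
          w=np.array([ray(cc,*p[0],z)[:2] for p in k],np.float32); print('  rect',cv2.minAreaRect(w))
for p in((405,200),(405,285),(10,275)):print('edge',ray(c,*p,0).round(0))
im=cv2.cvtColor(c['img'],cv2.COLOR_RGB2BGR)
cv2.imwrite('pics/tc.png',cv2.resize(im[175:290,220:370],None,fx=5,fy=5,interpolation=cv2.INTER_CUBIC))
E
python3 m1.py
```

```text
top red [328 197   7  11  59] [331.6 202.1] z0 [574. -25.] z59 [567. -17.] z22 [573. -23.]
top red [232 210   6   7  35] [234.7 213.1] z0 [543. 200.] z59 [537. 198.] z22 [541. 200.]
top blue [ 256  189   48   49 1276] [282.1 215.3] z0 [540.  90.] z59 [535.  93.] z22 [539.  91.]
  rect ((543.275390625, 98.30024719238281), (113.03067016601562, 105.39232635498047), 4.439511775970459)
top white [298 182  35  52 960] [315.5 207.7] z0 [560.  13.] z59 [554.  19.] z22 [559.  14.]
  rect ((561.344482421875, 11.209152221679688), (112.02994537353516, 75.55689239501953), 10.085798263549805)
top white [237 193  23  21 174] [248.2 202.5] z0 [568. 170.] z59 [562. 169.] z22 [567. 169.]
  rect ((568.8302612304688, 168.77737426757812), (16.837190628051758, 62.61456298828125), 41.65553283691406)
top white [327 225  34  45 809] [343.7 249.5] z0 [465. -53.] z59 [463. -44.] z22 [464. -51.]
  rect ((467.0782470703125, -61.08373260498047), (90.90795135498047, 76.66143798828125), 23.062637329101562)
scene red [240 183   5   8  26] [241.5 185.5] z0 [566. 255.] z59 [539. 198.] z22 [560. 242.]
scene red [285 19
[... 1270 characters left out ...]
, 46.52806854248047)
scene white [308 194  17  18 210] [315.1 203.2] z0 [704. 102.] z59 [668.  55.] z22 [696.  91.]
  rect ((705.5672607421875, 102.42567443847656), (67.83209991455078, 41.145233154296875), 51.3114128112793)
scene white [258 196  47  39 709] [279.1 215.7] z0 [597. 101.] z59 [568.  54.] z22 [590.  90.]
  rect ((603.0460205078125, 108.343505859375), (185.4174041748047, 75.78754425048828), 32.82780456542969)
scene white [244 263  48  33 770] [262.4 278.5] z0 [465. -60.] z59 [445. -96.] z22 [461. -69.]
  rect ((467.2497863769531, -68.88119506835938), (92.58406066894531, 77.82727813720703), 26.191997528076172)
edge [ 585. -199.    0.]
edge [ 388. -195.    0.]
edge [387. 714.   0.]
```

View pics/tc.png

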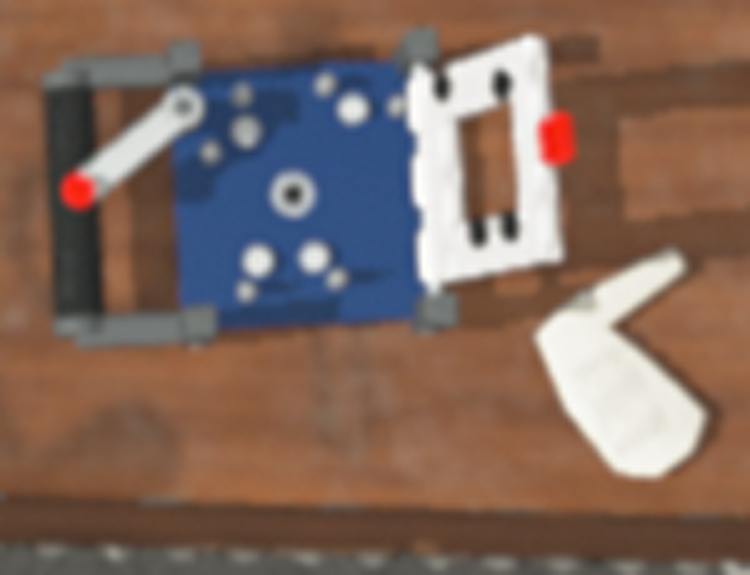

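```bash
cat > fit.py <<'E'
from h import *
def rigid(A,B):
    A=np.array(A,float)[:,:2];B=np.array(B,float)[:,:2];a=A.mean(0);b=B.mean(0)
    H=(A-a).T@(B-b);th=np.arctan2(H[0,1]-H[1,0],H[0,0]+H[1,1])
    R=np.array([[np.cos(th),-np.sin(th)],[np.sin(th),np.cos(th)]]);t=b-R@a
    return th,t,(B-(A@R.T+t))
OUT=np.array([(-35.5,38),(-39.5,2),(-33.5,-34),(-19.5,-44),(.5,-42),(14.5,-30),(-6,26),(39.5,32),(39.5,43),(-15.5,44)])
def mom(P):
    m=cv2.moments(np.array(P,np.float32).reshape(-1,1,2)); 
    return np.array([m['m10'],m['m01']])/m['m00'],.5*np.arctan2(2*m['mu11'],m['mu20']-m['mu02']),m['m00']
def headpose(P,near):
    c0,a0,A0=mom(OUT);c1,a1,A1=mom(P);best=[]
    for k in(0,np.pi):
        th=(a1-a0+k+np.pi)%(2*np.pi)-np.pi;best.append((abs((th-near+np.pi)%(2*np.pi)-np.pi),th))
    th=min(best)[1];R=np.array([[np.cos(th),-np.sin(th)],[np.sin(th),np.cos(th)]])
    return th,c1-R@c0,A1/A0
E
python3 - <<'E'
from fit import *
c=cap('top')
q=lambda x,y:((x+.5)/5-.5+220,(y+.5)/5-.5+175)
pins=[((210,152),(-43,20.6)),((242,95),(-27.1,46.3)),((325,85),(12,49.1)),((398,105),(45,37.5)),((247,290),(-29.7,-43.5)),((337,278),(11.1,-40.2))]
th,t,res=rigid([p[1] for p in pins],[ray(c,*q(*p[0]),39) for p in pins])
print('jig',np.degrees(th),t,res.round(1).tolist())
R=np.array([[np.cos(th),-np.sin(th)],[np.sin(th),np.cos(th)]])
J=lambda w:(R.T@(w[:2]-t)).round(1)
print('bush',J(ray(c,*q(293,193),22)),'knob',J(ray(c,*q(78,190),67)),'bar',J(ray(c,*q(72,205),40)),'lug',J(ray(c,*q(556,138),155)))
hsv=cv2.cvtColor(c['img'],cv2.COLOR_RGB2HSV);m=((hsv[...,1]<60)&(hsv[...,2]>140)).astype(np.uint8)
n,l,st,ce=cv2.connectedComponentsWithStats(m);i=l[250,343];k=max(cv2.findContours((l==i).astype(np.uint8),0,1)[0],key=cv2.contourArea)
P=[ray(c,*p[0],11)[:2] for p in k]
h=headpose(P,th+.4);print('head',np.degrees(h[0]),h[1],h[2])
Rh=np.array([[np.cos(h[0]),-np.sin(h[0])],[np.sin(h[0]),np.cos(h[0])]]);print('pinch',Rh@[-16,-6]+h[1])
s=r.get_state();T=cv2.Rodrigues(s['eef_rot'])[0];print(T.round(3),'close angle',np.degrees(np.arctan2(T[1,1],T[0,1])))
E
```

```text
jig -85.27503678487642 [542.31335927  94.4899351 ] [[0.1, -0.4], [-0.3, -0.7], [-0.7, 0.3], [-0.2, 0.8], [0.6, -0.0], [0.4, -0.1]]
bush [-5.1  1.8] knob [-102.7    3.2] bar [-106.4   -0.2] lug [95.1  2.9]
head -59.929125905088625 [467.24396336 -63.85044817] 1.0548003034906461
pinch [454.03439181 -53.01037347]
[[-0.954  0.3   -0.   ]
 [ 0.3    0.954 -0.001]
 [-0.    -0.001 -1.   ]] close angle 72.53514883370163
```

```bash
python3 -m pendant '{"xyz":[[0.6,-0.5,0],[0.6,-0.5,0],[0.6,-0.5,0],[0.6,-0.5,0],[0.6,-0.5,0]],"delta_rot":[[0,0,0.45],[0,0,0.45],[0,0,0.45],[0,0,0.45],[0,0,0.45]],"grip":[1,1,1,1,1]}' 30
python3 -m pendant '{"xyz":[[0.4,-0.7,0],[0.4,-0.7,0],[0.4,-0.7,0],[0.4,-0.7,0],[0.4,-0.7,0]],"delta_rot":[[0,0,0.2456],[0,0,0.2456],[0,0,0.2456],[0,0,0.2456],[0,0,0.2456]],"grip":[1,1,1,1,1]}'
python3 -m pendant '{"xyz":[[0,-0.67,0],[0,-0.67,0],[0,-0.67,0],[0,-0.67,0],[0,-0.67,0]],"delta_rot":[[0,0,0],[0,0,0],[0,0,0],[0,0,0],[0,0,0]],"grip":[1,1,1,1,1]}'
python3 - <<'E'
from h import *
s=r.get_state();print(s['eef_pos'],s['eef_rot'],s['qpos'].round(2))
c=cap('wrist','w1');print(-np.array(c['R']).T@np.array(c['t']))
E
```

```text
clock: 0.75
eef_pos: [386.0, 490.7, 231.3]
eef_rot: [-0.63, 3.077, -0.002]
force: [-0.6, -0.2, -0.4]
gripper_width: 85.2
gripper_force: 0.0
clock: 1.25
eef_pos: [503.8, 280.9, 231.4]
eef_rot: [-1.203, 2.902, -0.001]
force: [0.5, 0.2, 0.2]
gripper_width: 85.2
gripper_force: 0.0
clock: 1.75
eef_pos: [502.4, 74.7, 231.4]
eef_rot: [1.189, -2.906, 0.004]
force: [-0.2, -0.3, 0.4]
gripper_width: 85.5
gripper_force: 0.0
[502.42398088  74.7369322  231.39299389] [ 1.18920641 -2.90629572  0.0044161 ] [-0.3   0.2   0.04  1.95 -0.01  0.99  2.08]
[451.34460571  24.03852479 374.01888865]
```

View pics/w1.png

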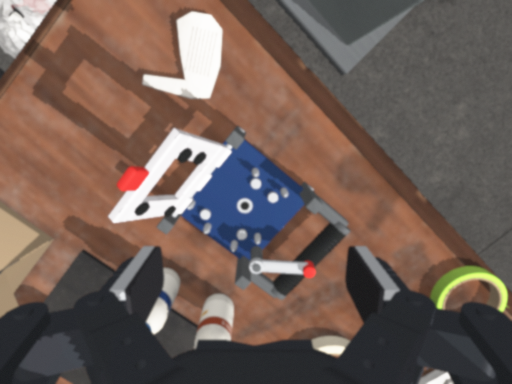

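The wrist view shows the jig with its pins around (243,205), the knob at (309,271), the leaf to the left of it and the head at (195,60).

```bash
cat > m2.py <<'E'
from fit import *
c=cap('wrist');hsv=cv2.cvtColor(c['img'],cv2.COLOR_RGB2HSV)
th=np.radians(-85.3);t=np.array([542.3,94.5])
R=np.array([[np.cos(th),-np.sin(th)],[np.sin(th),np.cos(th)]])
PINS=[(-43,20.6),(-29.7,-43.5),(11.1,-40.2),(45,37.5),(12,49.1),(-27.1,46.3)]
m=((hsv[...,1]<90)&(hsv[...,2]>95)).astype(np.uint8)
n,l,st,ce=cv2.connectedComponentsWithStats(m)
for p in PINS+[(0,0)]:
    z=22 if p==(0,0) else 39
    w=R@p+t;u=proj(c,[*w,z]);d=np.hypot(*(ce-u).T);j=[i for i in np.argsort(d)[:3] if st[i][4]<300 and d[i]<25]
    print(p,u.round(1),[(ce[i].round(1).tolist(),int(st[i][4])) for i in j])
i=l[60,200];k=max(cv2.findContours((l==i).astype(np.uint8),0,1)[0],key=cv2.contourArea)
P=[ray(c,*p[0],11)[:2] for p in k]
h=headpose(P,th+.4);print('head',np.degrees(h[0]),h[1],h[2])
Rh=np.array([[np.cos(h[0]),-np.sin(h[0])],[np.sin(h[0]),np.cos(h[0])]]);print('pinch',Rh@[-16,-6]+h[1])
a=cv2.approxPolyDP(k,2.0,True)[:,0];print([(Rh.T@(ray(c,*p,11)[:2]-h[1])).round(1).tolist() for p in a])
im=cv2.cvtColor(c['img'],cv2.COLOR_RGB2BGR);cv2.imwrite('pics/wc.png',cv2.resize(im[120:290,150:330],None,fx=4,fy=3.5 and 4,interpolation=cv2.INTER_CUBIC)[:600])
E
python3 m2.py
```

```text
(-43, 20.6) [257.8 239.8] [([254.5, 235.5], 83), ([261.0, 244.2], 9), ([238.7, 231.5], 115)]
(-29.7, -43.5) [285.5 192.7] [([281.6, 189.6], 73), ([269.7, 194.3], 122), ([295.6, 208.1], 14)]
(11.1, -40.2) [255.8 172.1] [([252.6, 176.3], 194), ([272.0, 160.0], 1), ([263.2, 152.0], 6)]
(45, 37.5) [189.1 204.6] [([202.0, 211.1], 121), ([188.0, 220.0], 1), ([189.0, 222.0], 1)]
(12, 49.1) [205.9 229.1] [([203.8, 226.3], 97), ([196.0, 226.0], 1), ([214.5, 240.5], 12)]
(-27.1, 46.3) [233.6 247.1] [([230.8, 242.9], 87), ([232.8, 255.8], 12), ([224.0, 247.5], 8)]
(0, 0) [241.2 200.2] [([241.8, 202.7], 194)]
head -62.18137444897271 [468.31688501 -66.76777835] 1.0994347443265835
pinch [455.54352234 -55.41695431]
[[1.7, -42.8], [15.7, -29.9], [-3.9, 23.3], [37.7, 31.6], [38.9, 42.7], [36.2, 45.1], [-13.4, 44.4], [-37.9, 37.0], [-41.9, 0.2], [-33.6, -35.0], [-19.0, -45.2]]
```

View pics/wc.png

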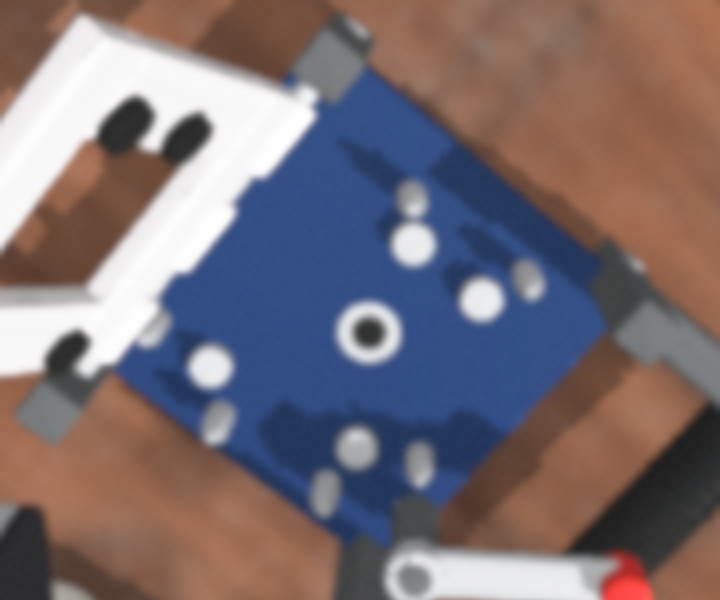

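The crop shows the jig's pins with nothing in the nest, the bush at crop (369,332), and one pin (150,328) half hidden by the leaf. I'll refit both poses in this one view.

```bash
cat > m3.py <<'E'
from fit import *
from scipy.spatial.distance import cdist
c=cap('wrist');hsv=cv2.cvtColor(c['img'],cv2.COLOR_RGB2HSV)
px={(-43,20.6):(254.5,235.5),(-29.7,-43.5):(281.6,189.6),(11.1,-40.2):(252.9,169.4),(12,49.1):(203.8,226.3),(-27.1,46.3):(230.8,242.9)}
for z in(32,36):
    th,t,res=rigid(list(px),[ray(c,*p,z) for p in px.values()]);print('jig',z,np.degrees(th),t,res.round(1).tolist())
R=np.array([[np.cos(th),-np.sin(th)],[np.sin(th),np.cos(th)]])
print('bush',R.T@(ray(c,241.8,202.7,22)[:2]-t))
m=((hsv[...,1]<90)&(hsv[...,2]>95)).astype(np.uint8);n,l,st,ce=cv2.connectedComponentsWithStats(m);i=l[60,200]
k=max(cv2.findContours((l==i).astype(np.uint8),0,1)[0],key=cv2.contourArea);a=cv2.approxPolyDP(k,2.0,True)[:,0]
th=np.radians(-62.2);h=np.array([468.3,-66.8]);Rh=np.array([[np.cos(th),-np.sin(th)],[np.sin(th),np.cos(th)]])
W=OUT@Rh.T+h;A=np.array([ray(c,*p,11)[:2] for p in a]);j=cdist(W,A).argmin(1)
use=[0,1,2,3,4,5,6,7,8,9];B=[ray(c,*a[j[i]],0 if i in(0,1,2) else 11) for i in use]
th,t,res=rigid(OUT[use],B);Rh=np.array([[np.cos(th),-np.sin(th)],[np.sin(th),np.cos(th)]])
print('head',np.degrees(th),t,(res@Rh).round(1).tolist(),'pinch',Rh@[-16,-6]+t)
E
python3 m3.py
```

```text
jig 32 -84.96498192128594 [543.78729198  94.03680572] [[-0.2, -0.6], [0.1, -0.0], [-0.3, 0.5], [0.6, 0.7], [-0.2, -0.5]]
jig 36 -84.96498192128594 [542.65253566  93.1027296 ] [[-0.4, -1.0], [0.7, -0.1], [0.2, 0.8], [0.0, 0.9], [-0.7, -0.6]]
bush [-7.23858464  2.04019667]
head -61.262449316329196 [468.23593174 -67.24285789] [[-0.4, 0.5], [-1.6, 0.7], [-0.3, -0.8], [-0.2, -0.7], [-0.5, -0.8], [0.7, 0.2], [2.1, -1.7], [0.2, 1.7], [-0.4, 0.1], [0.4, 0.8]] pinch [455.28217209 -56.09834754]
```

```bash
python3 -m pendant '{"xyz":[[0,0,0]],"delta_rot":[[0,0,0]],"grip":[0.8]}'
```

```text
clock: 2.0
eef_pos: [502.6, 84.7, 231.3]
eef_rot: [-1.209, 2.899, 0.001]
force: [0.5, 1.6, 0.1]
gripper_width: 73.4
gripper_force: 0.0
```

```bash
cat > m4.py <<'E'
import re
src=open('m3.py').read()
new='''m=((hsv[...,1]<90)&(hsv[...,2]>95)).astype(np.uint8);n,l,st,ce=cv2.connectedComponentsWithStats(m)
ths=np.radians(-85.1);R0=np.array([[np.cos(ths),-np.sin(ths)],[np.sin(ths),np.cos(ths)]]);px={}
for p in[(-43,20.6),(-29.7,-43.5),(11.1,-40.2),(12,49.1),(-27.1,46.3)]:
    u=proj(c,[*(R0@p+[543,94]),32]);d=np.hypot(*(ce-u).T)+1e3*((st[:,4]<20)|(st[:,4]>115));q=d.argmin();px[p]=ce[q];print(p,u.round(1),ce[q].round(1),st[q][4])
b=ce[(np.hypot(*(ce-proj(c,[543,94,24])).T)+1e3*(st[:,4]<120)).argmin()]
'''
src=re.sub(r'px=\{.*\}\n',lambda m:new,src).replace('241.8,202.7','*b').replace('l[60,200]','l[tuple(int(v) for v in proj(c,[455,-56,11])[::-1])]')
open('m5.py','w').write(src)
E
python3 m4.py; python3 m5.py
```

```text
(-43, 20.6) [252.7 233.9] [250.1 232.1] 83
(-29.7, -43.5) [280.1 187.5] [277.4 186. ] 69
(11.1, -40.2) [250.9 166.9] [277.4 186. ] 69
(12, 49.1) [201.6 223.1] [199.2 222.2] 99
(-27.1, 46.3) [228.8 241.1] [250.1 232.1] 83
jig 32 -91.60302471584188 [535.35510862 102.0439989 ] [[3.3, -9.7], [5.4, -16.4], [3.3, 24.4], [10.0, -5.2], [-22.0, 6.9]]
jig 36 -91.60302471584187 [534.30045894 101.05613214] [[3.0, -9.9], [5.9, -16.4], [3.8, 24.4], [9.4, -4.8], [-22.2, 6.7]]
bush [3.6741703 9.7006516]
head -61.066281825886534 [468.40858142 -67.50090584] [[-0.4, 1.0], [-1.6, 1.4], [0.2, -1.9], [-0.1, -0.7], [-0.5, -0.7], [0.4, 1.1], [1.1, -2.3], [0.0, 1.5], [-0.6, -0.1], [1.5, 0.7]] pinch [455.41674154 -56.4008114 ]
```

Run:
```python
from fit import *
c=cap('wrist')
px={(-43,20.6):(250.1,232.1),(-29.7,-43.5):(277.4,186.0),(12,49.1):(199.2,222.2)}
for z in(32,):
    th,t,res=rigid(list(px),[ray(c,*p,z) for p in px.values()]);print('jig',z,np.degrees(th),t,res.round(1).tolist())
hsv=cv2.cvtColor(c['img'],cv2.COLOR_RGB2HSV);m=((hsv[...,1]<90)&(hsv[...,2]>95)).astype(np.uint8);n,l,st,ce=cv2.connectedComponentsWithStats(m)
R=np.array([[np.cos(th),-np.sin(th)],[np.sin(th),np.cos(th)]])
for i in range(1,n):
    w=R.T@(ray(c,*ce[i],28)[:2]-t)
    if st[i][4]>40 and max(abs(w))<60: print(ce[i].round(1),st[i][4],w.round(1))
s=r.get_state();print(s['eef_pos'])
```

```text
jig 32 -84.72638467213973 [543.9259051   90.64050424] [[-0.2, -0.6], [0.1, 0.3], [0.1, 0.3]]
[248.5 172.5] 196 [  4.8 -33.6]
[277.4 186.3] 73 [-31.1 -42.5]
[265.5 190.7] 122 [-24.  -29.7]
[237.5 198.9] 201 [-5.4 -1.1]
[197.5 207.1] 124 [24.3 37. ]
[199. 222.] 96 [11.6 50.9]
[234.3 227.9] 117 [-25.5  29.8]
[250.  232.1] 84 [-43.5  21.8]
[222.9 239.2] 114 [-24.2  50.1]
[502.50129145  84.63887884 231.20516867]
```

Run:
```python
from fit import *
c=cap('top')
q=lambda x,y:((x+.5)/5-.5+220,(y+.5)/5-.5+175)
for p in((183,52),(420,45),(197,325),(436,308)): print(ray(c,*q(*p),70)[:2].round(1))
print('mean',ray(c,*q(309,182.5),70)[:2],'bush',ray(c,*q(293,193),22)[:2],'barmid',ray(c,*q(72,210),38)[:2])
w=cap('wrist','w2')
im=cv2.cvtColor(w['img'],cv2.COLOR_RGB2BGR);cv2.imwrite('pics/wc2.png',cv2.resize(im[110:290,150:340],None,fx=4,fy=4,interpolation=cv2.INTER_CUBIC)[:600])
```

```text
[599.6 152.2]
[605.6  47. ]
[478.7 143.1]
[488.9  38.7]
mean [542.72431268  95.2454007 ] bush [543.6805269  99.7063362] barmid [531.33823189 200.49046942]
```

View pics/wc2.png

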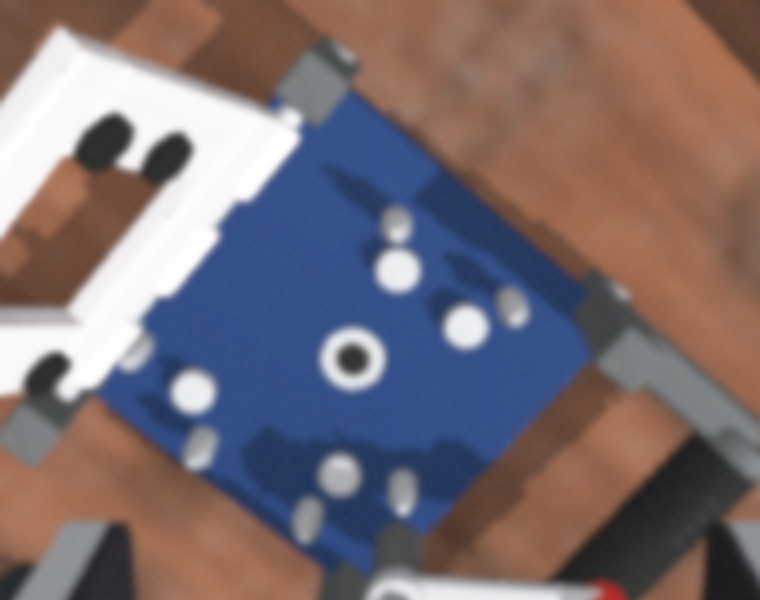

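The crop confirms the same layout. Both views give the same head-to-nest offset, so I'm going for the head.

```bash
python3 -m pendant '{"xyz":[[-0.1587,-0.4583,0],[-0.1587,-0.4583,0],[-0.1587,-0.4583,0],[-0.1587,-0.4583,-0.15],[-0.1587,-0.4583,-0.3]],"delta_rot":[[0,0,-0.0156],[0,0,-0.0156],[0,0,-0.0156],[0,0,-0.0156],[0,0,-0.0156]],"grip":[0.8,0.8,0.8,0.8,0.8]}' 30
python3 -m pendant '{"xyz":[[0,0,-0.15],[0,0,-0.3],[0,0,-0.4],[0,0,-0.45],[0,0,-0.45]],"delta_rot":[[0,0,0],[0,0,0],[0,0,0],[0,0,0],[0,0,0]],"grip":[0.8,0.8,0.8,0.8,0.8]}'
python3 -m pendant '{"xyz":[[0,0,0],[0,0,0]],"delta_rot":[[0,0,0],[0,0,0]],"grip":[0.8,0.8]}'
```

```text
clock: 2.7
eef_pos: [456.3, -55.7, 141.7]
eef_rot: [-1.165, 2.912, -0.003]
force: [0.7, 0.7, -0.6]
gripper_width: 68.1
gripper_force: 0.0
clock: 3.2
eef_pos: [453.5, -54.0, 4.3]
eef_rot: [1.17, -2.911, -0.003]
force: [-0.2, 0.6, -0.4]
gripper_width: 68.2
gripper_force: 0.0
clock: 3.4
eef_pos: [456.0, -54.4, 7.3]
eef_rot: [-1.17, 2.914, -0.001]
force: [-0.9, -0.2, -0.5]
gripper_width: 68.4
gripper_force: 0.0
```

```bash
python3 -m pendant '{"xyz":[[0,0,-0.01],[0,0,-0.01],[0,0,-0.01],[0,0,-0.01],[0,0,-0.01]],"delta_rot":[[0,0,0],[0,0,0],[0,0,0],[0,0,0],[0,0,0]],"grip":[0.6,0.3,0.3,0.3,0.3]}' 30
python3 -m pendant '{"xyz":[[0,0,0],[0,0,0.1],[0,0,0.3],[0,0,0.45],[0,0,0.45]],"delta_rot":[[0,0,0],[0,0,0],[0,0,0],[0,0,0],[0,0,0]],"grip":[0.3,0.3,0.3,0.3,0.3]}'
python3 - <<'E'
from h import *
s=r.get_state();print(s['eef_pos'],s['eef_rot'],s['qpos'].round(2))
c=cap('wrist','w3')
E
```

```text
clock: 3.9
eef_pos: [455.4, -54.4, 4.2]
eef_rot: [-1.17, 2.914, -0.0]
force: [-2.1, 0.9, 7.7]
gripper_width: 41.7
gripper_force: 29.2
clock: 4.4
eef_pos: [458.5, -54.8, 143.8]
eef_rot: [-1.166, 2.907, -0.005]
force: [2.0, -0.1, -2.5]
gripper_width: 41.3
gripper_force: 31.7
[458.46144225 -54.79576713 143.77230503] [-1.1657558   2.90676172 -0.00528938] [-0.13  0.24  0.13  2.15 -0.05  0.75  2.36]
```

View pics/w3.png

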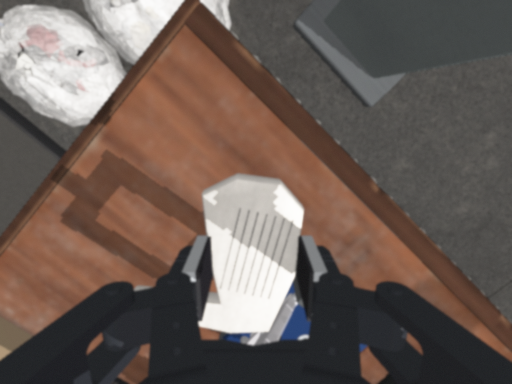

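The wrist view shows the head held between the pads, with its blade end vertices near (205,190), (237,175), (280,180) and (303,208). I'll measure its seat in the fingers.

```bash
cat > m6.py <<'E'
from fit import *
import sys
s=r.get_state();c=cap('wrist');hsv=cv2.cvtColor(c['img'],cv2.COLOR_RGB2HSV)
m=((hsv[...,1]<40)&(hsv[...,2]>130)).astype(np.uint8);m=cv2.morphologyEx(m,cv2.MORPH_CLOSE,np.ones((7,7)));m[260:]=0
n,l,st,ce=cv2.connectedComponentsWithStats(m);i=l[225,255];k=max(cv2.findContours((l==i).astype(np.uint8),0,1)[0],key=cv2.contourArea);a=cv2.approxPolyDP(k,2.5,True)[:,0]
print(a.tolist())
V=[(14.5,-30),(.5,-42),(-19.5,-44),(-33.5,-34)];g=[(205,190),(237,175),(280,180),(303,208)]
z=s['eef_pos'][2]-4.2+11
P=[a[np.hypot(*(a-q).T).argmin()] for q in g];print([p.tolist() for p in P])
th,t,res=rigid(V,[ray(c,*p,z) for p in P]);print('head',np.degrees(th),t,res.round(1).tolist())
R=np.array([[np.cos(th),-np.sin(th)],[np.sin(th),np.cos(th)]])
T=cv2.Rodrigues(s['eef_rot'])[0];ca=np.degrees(np.arctan2(T[1,1],T[0,1]))
print('tcp',s['eef_pos'],'close',ca,'tcp in head',R.T@(s['eef_pos'][:2]-t))
E
python3 m6.py
```

```text
[[204, 190], [206, 237], [198, 239], [189, 259], [197, 258], [204, 238], [211, 239], [212, 259], [296, 259], [298, 238], [305, 239], [311, 258], [319, 259], [311, 236], [300, 237], [303, 208], [278, 179], [236, 174]]
[[204, 190], [236, 174], [278, 179], [303, 208]]
head -60.805010403560416 [469.42425413 -69.04821135] [[-1.4, 1.1], [0.4, 0.2], [0.6, -1.1], [0.5, -0.2]]
tcp [457.29808723 -54.62717299 141.91694582] close 133.72252261130672 tcp in head [-18.50399992  -3.5513741 ]
```

```bash
python3 -m pendant '{"xyz":[[0,0,0.16],[0,0,0.257],[0.1,0.1,0.257],[0.15,0.25,0.257],[0.2742,0.4,0.257]],"delta_rot":[[0,0,0],[0,0,-0.09],[0,0,-0.18],[0,0,-0.2633],[0,0,-0.2633]],"grip":[0.3,0.3,0.3,0.3,0.3]}'
python3 -m pendant '{"xyz":[[0,0.1467,0],[0,0.1467,-0.1],[0,0.1467,-0.25],[0,0.1467,-0.4],[0,0.1467,-0.5467]],"delta_rot":[[0,0,0],[0,0,0],[0,0,0],[0,0,0],[0,0,0]],"grip":[0.3,0.3,0.3,0.3,0.3]}'
python3 -m pendant '{"xyz":[[0,0,0],[0,0,0]],"delta_rot":[[0,0,0],[0,0,0]],"grip":[0.3,0.3]}'
python3 - <<'E'
from h import *
s=r.get_state();print(s['eef_pos'],s['eef_rot'])
c=cap('wrist','w4'); d=cap('scene','s4')
a=cv2.imread('pics/w4.png');b=cv2.imread('pics/s4.png')[150:270,200:340]
cv2.imwrite('pics/v4.png',np.hstack([a[:, :],cv2.resize(b,(280,240),interpolation=cv2.INTER_CUBIC)[:, :].repeat(1,0) if 0 else cv2.copyMakeBorder(cv2.resize(b,(280,240),interpolation=cv2.INTER_CUBIC),0,144,0,0,cv2.BORDER_CONSTANT)]))
E
```

```text
clock: 5.0
eef_pos: [529.7, 60.3, 213.0]
eef_rot: [0.539, -3.09, -0.001]
force: [1.3, -0.5, -2.4]
gripper_width: 41.4
gripper_force: 32.2
clock: 5.5
eef_pos: [529.6, 102.6, 47.5]
eef_rot: [0.547, -3.09, 0.001]
force: [0.2, 0.5, -3.2]
gripper_width: 41.4
gripper_force: 32.2
clock: 5.7
eef_pos: [530.3, 102.4, 50.1]
eef_rot: [0.546, -3.089, 0.001]
force: [0.4, 0.5, -2.6]
gripper_width: 41.3
gripper_force: 32.1
[530.29682885 102.42295754  50.10114957] [ 5.45613224e-01 -3.08919005e+00  9.35234430e-04]
```

View pics/v4.png

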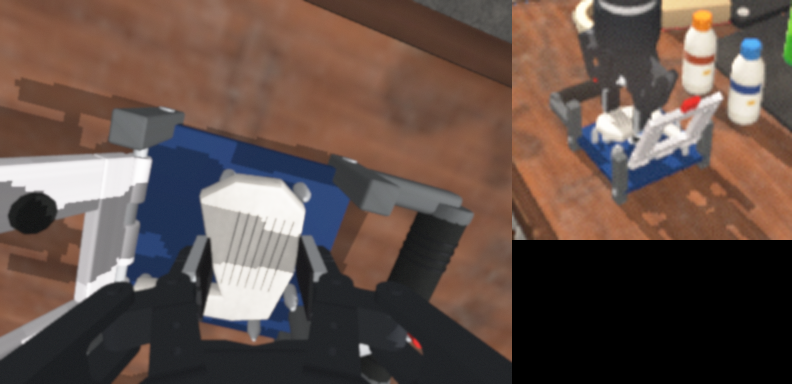

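The wrist view shows the head over the nest, but about 7 mm short because the move was cut off. Pins show at (302,190), (229,175), (292,297), (254,328) and (145,283). I'll correct and look closely.

```bash
python3 -m pendant '{"xyz":[[0.023,0.0233,0],[0.023,0.0233,0],[0.023,0.0233,0],[0.023,0.0233,0]],"delta_rot":[[0,0,0],[0,0,0],[0,0,0],[0,0,0]],"grip":[0.3,0.3,0.3,0.3]}'
python3 - <<'E'
from h import *
s=r.get_state();print(s['eef_pos'],s['eef_rot'])
c=cap('wrist','w5');np.savez('w5.npz',K=c['K'],R=c['R'],t=c['t'])
a=cv2.imread('pics/w5.png')[150:350,120:320]
cv2.imwrite('pics/v5.png',cv2.resize(a,None,fx=3,fy=3,interpolation=cv2.INTER_CUBIC))
E
```

```text
clock: 6.2
eef_pos: [538.9, 110.0, 52.0]
eef_rot: [-0.547, 3.093, 0.0]
force: [0.2, -0.1, -3.0]
gripper_width: 41.4
gripper_force: 32.1
[538.9001864  109.99467524  51.95046537] [-5.46589717e-01  3.09299338e+00  1.58657505e-04]
```

View pics/v5.png

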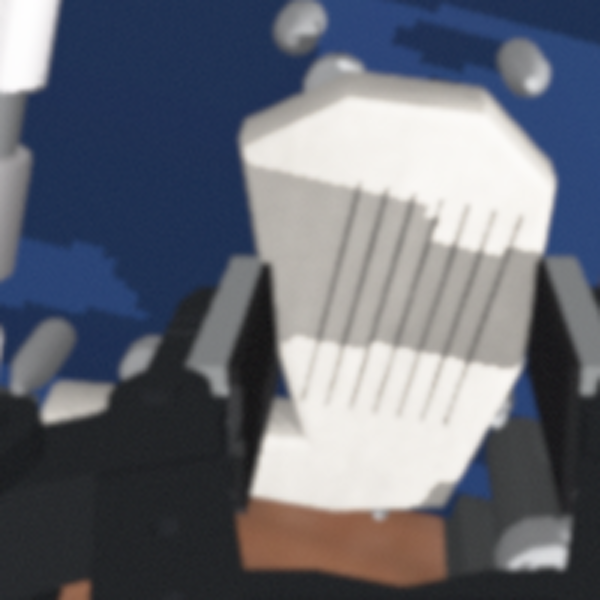

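The crop shows pins at (300,25) and (525,65), the hidden button at (335,70) and the blade end. The outer edge is the underside, (242,130), (350,73), (483,90), (553,170); the inner edge is the face.

Run:
```python
from fit import *
c=dict(np.load('w5.npz'));q=lambda x,y:((x+.5)/3-.5+120,(y+.5)/3-.5+150)
print('cam',-c['R'].T@c['t'])
V=[(14.5,-30),(.5,-42),(-19.5,-44),(-33.5,-34)]
for nm,z,P in(('top',58.8,[(245,165),(348,97),(488,112),(553,183)]),('bot',47.8,[(242,132),(350,73),(483,90),(553,168)])):
    th,t,res=rigid(V,[ray(c,*q(*p),z) for p in P]);R=np.array([[np.cos(th),-np.sin(th)],[np.sin(th),np.cos(th)]])
    print(nm,np.degrees(th),t,res.round(1).tolist(),'tcp in head',R.T@([538.9,110]-t))
th=np.radians(-85);R=np.array([[np.cos(th),-np.sin(th)],[np.sin(th),np.cos(th)]])
for p,o in(((11.1,-40.2),(300,25)),((-29.7,-43.5),(525,65)),((45,37.5),(42,355))):
    w=R@p+[542.7,93.3]
    print(p,[((proj(c,[*w,z])-[120,150]+.5)*3-.5).round(0).tolist() for z in(22,32,42)],'obs',o,'world@32 minus pred',(ray(c,*q(*o),32)[:2]-w).round(1))
w=R@(0,0)
```

```text
cam [471.40484485  84.6439961  194.36347246]
top -79.3850729585078 [548.60742558  96.9440034 ] [[0.6, -0.0], [-0.6, -0.2], [0.0, 1.1], [-0.1, -0.9]] tcp in head [-14.62075431  -7.1362947 ]
bot -82.14947159669097 [547.8818212   94.71211016] [[1.1, -1.9], [-0.5, -0.6], [-0.5, 1.0], [-0.1, 1.5]] tcp in head [-16.37142841  -6.80948014]
(11.1, -40.2) [[315.0, 15.0], [310.0, 24.0], [304.0, 35.0]] obs (300, 25) world@32 minus pred [ 0.7 -1.6]
(-29.7, -43.5) [[530.0, 54.0], [537.0, 65.0], [546.0, 78.0]] obs (525, 65) world@32 minus pred [ 0.7 -2.1]
(45, 37.5) [[68.0, 335.0], [51.0, 360.0], [31.0, 388.0]] obs (42, 355) world@32 minus pred [-0.4 -1.8]
```

```bash
python3 -m pendant '{"xyz":[[-0.01,-0.007,0],[-0.01,-0.007,0],[-0.01,-0.007,0],[-0.01,-0.007,0]],"delta_rot":[[0,0,0],[0,0,0],[0,0,0],[0,0,0]],"grip":[0.3,0.3,0.3,0.3]}'
python3 -m pendant '{"xyz":[[0,0,0]],"delta_rot":[[0,0,0]],"grip":[0.3]}'
```

```text
clock: 6.65
eef_pos: [535.7, 107.8, 51.4]
eef_rot: [-0.546, 3.094, 0.0]
force: [-0.7, -0.9, -2.5]
gripper_width: 41.5
gripper_force: 32.1
clock: 6.75
eef_pos: [535.8, 107.9, 51.4]
eef_rot: [0.547, -3.094, -0.0]
force: [-0.2, -0.2, -2.6]
gripper_width: 41.5
gripper_force: 32.1
```

```bash
python3 -m pendant '{"xyz":[[-0.003,-0.0017,-0.015],[-0.003,-0.0017,-0.03],[-0.003,-0.0017,-0.042],[-0.003,-0.0017,-0.042]],"delta_rot":[[0,0,0],[0,0,0],[0,0,0],[0,0,0]],"grip":[0.3,0.3,0.3,0.3]}'
python3 -m pendant '{"xyz":[[0,0,-0.01],[0,0,-0.02],[0,0,-0.022],[0,0,-0.022]],"delta_rot":[[0,0,0],[0,0,0],[0,0,0],[0,0,0]],"grip":[0.3,0.3,0.3,0.3]}'
```

```text
clock: 7.15
eef_pos: [535.2, 107.7, 38.5]
eef_rot: [-0.547, 3.093, 0.0]
force: [1.8, 0.6, -0.3]
gripper_width: 41.1
gripper_force: 31.5
clock: 7.55
eef_pos: [536.5, 108.1, 32.7]
eef_rot: [-0.547, 3.09, 0.001]
force: [4.6, 2.7, -0.9]
gripper_width: 41.6
gripper_force: 30.8
```

```bash
python3 -m pendant '{"xyz":[[0.003,0.0015,0],[0.003,0.0015,0],[0.003,0.0015,0],[0.003,0.0015,0],[0.003,0.0015,0]],"delta_rot":[[0,0,0],[0,0,0],[0,0,0],[0,0,0],[0,0,0]],"grip":[0.3,0.52,0.6,0.65,0.65]}'
python3 -m pendant '{"xyz":[[0,0,0.03],[0,0,0.08],[0,0,0.2],[0,0,0.36],[0,0,0.5]],"delta_rot":[[0,0,0],[0,0,0],[0,0,0],[0,0,0],[0,0,0]],"grip":[0.65,0.65,0.65,0.65,0.65]}'
python3 - <<'E'
from h import *
s=r.get_state();print(s['eef_pos'])
c=cap('wrist','w6');np.savez('w6.npz',K=c['K'],R=c['R'],t=c['t'])
E
```

```text
clock: 8.05
eef_pos: [535.0, 107.3, 31.9]
eef_rot: [0.546, -3.092, 0.001]
force: [0.4, -0.3, 0.2]
gripper_width: 55.4
gripper_force: 0.0
clock: 8.55
eef_pos: [535.5, 107.5, 184.7]
eef_rot: [-0.546, 3.093, -0.0]
force: [1.7, 0.7, -0.1]
gripper_width: 55.3
gripper_force: 0.0
[535.53841996 107.5283229  184.71765374]
```

View pics/w6.png

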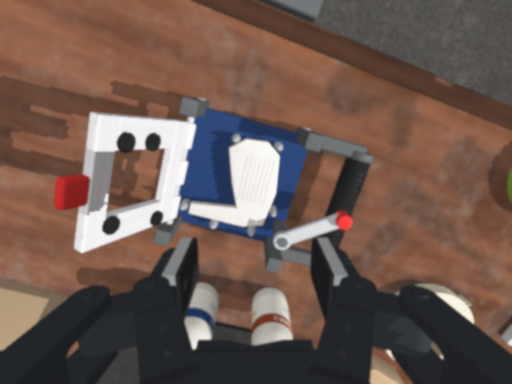

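The view shows the head lying in the nest with all six pins showing around its outline: (236,138), (278,147), (274,212), (250,230), (224,228) and (183,205). I'll check the seat numerically.

```bash
cat > seat.py <<'E'
from fit import *
from scipy.spatial.distance import cdist
c=cap('wrist');hsv=cv2.cvtColor(c['img'],cv2.COLOR_RGB2HSV)
print(-np.array(c['R']).T@np.array(c['t']),r.get_state()['eef_pos'])
m=((hsv[...,1]<45)&(hsv[...,2]>185)).astype(np.uint8);n,l,st,ce=cv2.connectedComponentsWithStats(m)
u=proj(c,[543-6,91+14,39]);i=l[int(u[1]),int(u[0])];print(u,st[i])
k=max(cv2.findContours((l==i).astype(np.uint8),0,1)[0],key=cv2.contourArea);a=cv2.approxPolyDP(k,2.0,True)[:,0]
th=np.radians(-85);R=np.array([[np.cos(th),-np.sin(th)],[np.sin(th),np.cos(th)]]);t=np.array([543.,91.5])
W=OUT@R.T+t;A=np.array([ray(c,*p,39)[:2] for p in a]);D=cdist(W,A);j=D.argmin(1);ok=[q for q in range(10) if D[q,j[q]]<8]
th,t,res=rigid(OUT[ok],A[j[ok]]);print('head',np.degrees(th),t,ok,res.round(1).tolist())
g=((hsv[...,1]<90)&(hsv[...,2]>95)&(l!=i)).astype(np.uint8);n,l,st,ce=cv2.connectedComponentsWithStats(g)
B=[];PINS=[(-43,20.6),(-29.7,-43.5),(11.1,-40.2),(45,37.5),(12,49.1),(-27.1,46.3)];use=[]
for p in PINS:
    w=R@p+[543,91.5];v=proj(c,[*w,36]);d=np.hypot(*(ce-v).T)+1e3*((st[:,4]<8)|(st[:,4]>130));q=d.argmin()
    print(p,v.round(1),ce[q].round(1),st[q][4])
    if d[q]<7: use.append(p);B.append(ray(c,*ce[q],36)[:2])
if len(use)>2:
    th,t,res=rigid(use,B);print('jig',np.degrees(th),t,res.round(1).tolist())
E
python3 seat.py
```

```text
[470.55547179  82.67152827 333.30073905] [539.43274803 108.54023266 188.84678398]
[252.8410207  173.75014908] [ 191  133   89   85 3880]
head -84.42834377941018 [541.90463023  90.56333657] [0, 1, 2, 3, 4, 5, 6, 7, 8, 9] [[-5.1, -2.4], [2.1, 0.0], [0.1, -0.8], [1.4, 1.2], [2.5, -1.2], [-0.5, 2.3], [-0.5, -0.2], [1.0, 2.4], [-1.2, 1.8], [-0.0, -3.2]]
(-43, 20.6) [274.2 203.9] [278.  169.5] 8
(-29.7, -43.5) [279.3 138.8] [279. 160.] 9
(11.1, -40.2) [236.8 131. ] [240.   83.5] 73
(45, 37.5) [185.5 197.9] [278.  169.5] 8
(12, 49.1) [214.9 216.2] [257.7 273.7] 15
(-27.1, 46.3) [252.5 222.9] [257.7 273.7] 15
```

```bash
python3 -m pendant '{"xyz":[[0.02,-0.1,0.02],[0.03,-0.26,0.02],[0.05,-0.4,0.02],[0.06,-0.47,0.02],[0.06,-0.47,-0.04]],"delta_rot":[[0,0,-0.08],[0,0,-0.1667],[0,0,-0.1667],[0,0,-0.1667],[0,0,-0.1667]],"grip":[0.3,0,0,0,0]}' 30
python3 -m pendant '{"xyz":[[0,0,-0.06],[0,0,-0.13],[0,0,-0.13]],"delta_rot":[[0,0,0],[0,0,0],[0,0,0]],"grip":[0,0,0]}'
python3 - <<'E'
from h import *
s=r.get_state();print(s['eef_pos'],s['eef_rot'],s['qpos'].round(2))
E
```

```text
clock: 9.15
eef_pos: [555.2, -38.2, 172.1]
eef_rot: [-0.127, 3.135, -0.003]
force: [0.1, -0.8, 0.0]
gripper_width: -0.0
gripper_force: 0.0
clock: 9.45
eef_pos: [551.3, -33.3, 128.7]
eef_rot: [0.138, -3.133, 0.0]
force: [-0.4, 0.0, -0.5]
gripper_width: 0.4
gripper_force: 0.0
[551.30501513 -33.29020587 128.73191455] [ 1.37675817e-01 -3.13289348e+00  1.25964352e-04] [-0.21  0.41  0.19  1.95 -0.11  0.8   1.7 ]
```

```bash
python3 -m pendant '{"xyz":[[0.005,0.05,0.01],[0.005,0.093,0.017],[0.003,0.14,0.025],[0,0.186,0.033],[0,0.22,0.03]],"delta_rot":[[0,0,0],[0,0,0],[0,0,0],[0,0,0],[0,0,0]],"grip":[0,0,0,0,0]}'
python3 -m pendant '{"xyz":[[-0.005,0.04,-0.008],[-0.01,0.08,-0.018],[-0.0137,0.117,-0.03],[-0.017,0.16,-0.06],[-0.021,0.2,-0.093]],"delta_rot":[[0,0,0],[0,0,0],[0,0,0],[0,0,0],[0,0,0]],"grip":[0,0,0,0,0]}'
python3 -m pendant '{"xyz":[[-0.003,0.03,-0.04],[-0.005,0.055,-0.087],[-0.007,0.07,-0.125],[-0.007,0.075,-0.163],[-0.007,0.078,-0.18]],"delta_rot":[[0,0,0],[0,0,0],[0,0,0],[0,0,0],[0,0,0]],"grip":[0,0,0,0,0]}'
```

```text
clock: 9.95
eef_pos: [554.1, 35.2, 141.2]
eef_rot: [-0.141, 3.137, 0.001]
force: [0.4, -1.2, 1.0]
gripper_width: -0.2
gripper_force: 0.5
clock: 10.45
eef_pos: [547.5, 94.0, 111.6]
eef_rot: [-0.138, 3.138, 0.001]
force: [0.3, -0.5, 1.0]
gripper_width: -0.2
gripper_force: 0.4
clock: 10.95
eef_pos: [544.5, 115.8, 56.6]
eef_rot: [0.138, -3.136, 0.001]
force: [-0.4, -0.5, 0.1]
gripper_width: -0.7
gripper_force: 0.3
```

```bash
python3 -m pendant '{"xyz":[[0,0,-0.007],[0,0,-0.014],[0,0,-0.02],[0,0,-0.02]],"delta_rot":[[0,0,0],[0,0,0],[0,0,0],[0,0,0]],"grip":[0,0,0,0]}'
python3 - <<'E'
from h import *
for n in('scene','top'):
    c=cap(n);h=cv2.cvtColor(c['img'],cv2.COLOR_RGB2HSV).astype(int);m=(((h[...,0]<6)|(h[...,0]>174))&(h[...,1]>170)&(h[...,2]>110)).astype(np.uint8)
    N,l,st,ce=cv2.connectedComponentsWithStats(m)
    for i in range(1,N):
        if st[i][4]>3: 
            w=ray(c,*ce[i],50)
            if 440<w[0]<660 and -60<w[1]<260: print(n,ce[i].round(1),st[i][4],w.round(0),ray(c,*ce[i],60).round(0))
E
```

```text
clock: 11.35
eef_pos: [545.5, 115.7, 52.4]
eef_rot: [-0.137, 3.138, -0.0]
force: [-0.5, -1.5, -0.4]
gripper_width: 0.1
gripper_force: 0.5
scene [241.7 185. ] 22 [545. 210.  50.] [540. 198.  60.]
scene [250.3 197.6] 26 [542. 154.  50.] [537. 143.  60.]
top [234.7 213.1] 35 [538. 199.  50.] [537. 198.  60.]
top [254.  215.5] 6 [534. 155.  50.] [533. 155.  60.]
```

```bash
python3 -m pendant '{"xyz":[[0,0,-0.005],[0,0,-0.01],[0,0,-0.01]],"delta_rot":[[0,0,0],[0,0,0],[0,0,0]],"grip":[0,0,0]}'
python3 -m pendant '{"xyz":[[0,0,-0.005],[0,0,-0.01],[0,0,-0.01]],"delta_rot":[[0,0,0],[0,0,0],[0,0,0]],"grip":[0,0,0]}'
```

```text
clock: 11.75
eef_pos: [545.5, 115.8, 49.2]
eef_rot: [-0.137, 3.138, -0.001]
force: [-0.0, -2.4, -0.1]
gripper_width: 0.2
gripper_force: 1.2
clock: 12.05
eef_pos: [545.5, 115.8, 46.5]
eef_rot: [-0.137, 3.138, -0.0]
force: [-0.7, -2.5, 4.3]
gripper_width: -0.0
gripper_force: 4.5
```

```bash
python3 -m pendant '{"xyz":[[0,0,0.06],[0,0,0.1],[-0.007,0.08,0.1],[-0.007,0.085,0.1],[-0.007,0.085,0.06]],"delta_rot":[[0,0,0],[0,0,0],[0,0,0],[0,0,0],[0,0,0]],"grip":[0,0,0,0,0]}'
python3 -m pendant '{"xyz":[[0,0,-0.01],[0,0,-0.02],[0,0,-0.03],[0,0,-0.03]],"delta_rot":[[0,0,0],[0,0,0],[0,0,0],[0,0,0]],"grip":[0,0,0,0]}'
python3 -m pendant '{"xyz":[[0,0,-0.004],[0,0,-0.008],[0,0,-0.008]],"delta_rot":[[0,0,0],[0,0,0],[0,0,0]],"grip":[0,0,0]}'
```

```text
clock: 12.55
eef_pos: [544.3, 143.2, 65.2]
eef_rot: [-0.141, 3.135, 0.003]
force: [0.7, 0.1, -0.2]
gripper_width: 0.2
gripper_force: 0.0
clock: 12.95
eef_pos: [543.0, 141.0, 54.7]
eef_rot: [0.137, -3.138, 0.001]
force: [0.3, 1.0, 0.7]
gripper_width: -0.2
gripper_force: 0.0
clock: 13.25
eef_pos: [543.5, 141.6, 53.1]
eef_rot: [-0.138, 3.138, 0.0]
force: [0.1, 0.1, 0.8]
gripper_width: -0.0
gripper_force: 0.4
```

```bash
python3 -m pendant '{"xyz":[[0,0,-0.006],[0,0,-0.012],[0,0,-0.012]],"delta_rot":[[0,0,0],[0,0,0],[0,0,0]],"grip":[0,0,0]}'
python3 -m pendant '{"xyz":[[0,0,-0.006],[0,0,-0.006]],"delta_rot":[[0,0,0],[0,0,0]],"grip":[0,0]}'
```

```text
clock: 13.55
eef_pos: [543.7, 141.7, 52.4]
eef_rot: [-0.137, 3.138, 0.001]
force: [-9.4, -1.8, 31.8]
gripper_width: -0.0
gripper_force: 15.8
clock: 13.75
eef_pos: [543.8, 141.7, 52.0]
eef_rot: [-0.137, 3.138, 0.002]
force: [-14.9, -3.7, 46.2]
gripper_width: 0.1
gripper_force: 23.3
```

```bash
python3 -m pendant '{"xyz":[[0,0,0.1],[0,0,0.22],[0.03,0.12,0.22],[0.068,0.25,0.22],[0.068,0.25,0.22]],"delta_rot":[[0,0,0],[0,0,0],[0,0,0],[0,0,0],[0,0,0]],"grip":[0,0,0,0,0]}'
python3 -m pendant '{"xyz":[[0,0,0],[0,0,0]],"delta_rot":[[0,0,0],[0,0,0]],"grip":[0,0]}'
python3 - <<'E'
from h import *
print(r.get_state()['eef_pos'])
for n in('scene','top'):
    c=cap(n);h=cv2.cvtColor(c['img'],cv2.COLOR_RGB2HSV).astype(int);m=(((h[...,0]<6)|(h[...,0]>174))&(h[...,1]>170)&(h[...,2]>110)).astype(np.uint8)
    N,l,st,ce=cv2.connectedComponentsWithStats(m)
    for i in range(1,N):
        if st[i][4]>3: 
            w=ray(c,*ce[i],50)
            if 440<w[0]<660 and -60<w[1]<260: print(n,ce[i].round(1),st[i][4],w.round(0),ray(c,*ce[i],60).round(0))
E
```

```text
clock: 14.25
eef_pos: [564.2, 224.2, 114.2]
eef_rot: [-0.15, 3.136, 0.008]
force: [0.4, 1.4, -0.6]
gripper_width: 0.2
gripper_force: 0.0
clock: 14.45
eef_pos: [563.3, 215.3, 113.1]
eef_rot: [0.136, -3.138, 0.002]
force: [-0.2, -0.3, 0.0]
gripper_width: 0.2
gripper_force: 0.0
[563.31268166 215.34512369 113.13220116]
scene [241.8 184.9] 21 [546. 211.  50.] [540. 199.  60.]
scene [251.  198.2] 28 [543. 151.  50.] [537. 140.  60.]
```

```bash
python3 -m pendant '{"xyz":[[0,0,-0.1],[0,0,-0.187],[0,0,-0.187],[-0.015,-0.01,-0.187],[-0.029,-0.02,-0.187]],"delta_rot":[[0,0,0],[0,0,0],[0,0,0],[0,0,0],[0,0,0]],"grip":[0,0,0,0,0]}'
python3 -m pendant '{"xyz":[[-0.027,-0.015,0],[-0.054,-0.029,0],[-0.079,-0.053,0],[-0.104,-0.08,0],[-0.122,-0.113,0]],"delta_rot":[[0,0,0],[0,0,0],[0,0,0],[0,0,0],[0,0,0]],"grip":[0,0,0,0,0]}'
python3 -m pendant '{"xyz":[[-0.005,-0.017,0],[-0.01,-0.034,0],[-0.01,-0.034,0]],"delta_rot":[[0,0,0],[0,0,0],[0,0,0]],"grip":[0,0,0]}'
cat > red.py <<'E'
from h import *
print(r.get_state()['eef_pos'])
for n in('scene','top','wrist'):
    c=cap(n);h=cv2.cvtColor(c['img'],cv2.COLOR_RGB2HSV).astype(int);m=(((h[...,0]<6)|(h[...,0]>174))&(h[...,1]>170)&(h[...,2]>110)).astype(np.uint8)
    N,l,st,ce=cv2.connectedComponentsWithStats(m)
    for i in range(1,N):
        if st[i][4]>3: 
            w=ray(c,*ce[i],50)
            if 440<w[0]<660 and -60<w[1]<260: print(n,ce[i].round(1),st[i][4],w.round(0),ray(c,*ce[i],60).round(0))
E
python3 red.py
```

```text
clock: 15.05
eef_pos: [555.5, 210.3, 58.7]
eef_rot: [-0.137, 3.137, 0.001]
force: [-0.7, 0.4, 0.2]
gripper_width: -0.1
gripper_force: 0.0
clock: 15.55
eef_pos: [517.4, 176.3, 57.5]
eef_rot: [0.139, -3.138, -0.0]
force: [0.9, -0.1, 0.1]
gripper_width: -0.5
gripper_force: 0.3
clock: 15.85
eef_pos: [515.4, 165.5, 57.4]
eef_rot: [0.136, -3.138, 0.001]
force: [0.3, 0.3, 0.0]
gripper_width: 0.2
gripper_force: 0.0
[515.36743016 165.52600968  57.39631538]
scene [242.9 199.4] 30 [523. 156.  50.] [517. 145.  60.]
wrist [211.4 253. ] 762 [523. 143.  50.] [518. 144.  60.]
```

```bash
python3 -m pendant '{"xyz":[[0.001,-0.01,0],[0.002,-0.02,0],[0.002,-0.02,0]],"delta_rot":[[0,0,0],[0,0,0],[0,0,0]],"grip":[0,0,0]}'
python3 -m pendant '{"xyz":[[0,-0.007,0],[0,-0.014,0],[0,-0.014,0]],"delta_rot":[[0,0,0],[0,0,0],[0,0,0]],"grip":[0,0,0]}'
python3 red.py
```

```text
clock: 16.3
eef_pos: [515.8, 161.3, 57.3]
eef_rot: [0.139, -3.138, -0.001]
force: [0.4, 2.8, -0.6]
gripper_width: 0.4
gripper_force: 1.6
clock: 16.6
eef_pos: [515.8, 156.1, 57.4]
eef_rot: [0.138, -3.138, 0.0]
force: [-0.0, 3.2, -0.7]
gripper_width: -0.0
gripper_force: 1.6
[515.84585559 156.11970965  57.36405779]
scene [244.6 201.2] 29 [524. 148.  50.] [518. 137.  60.]
wrist [214.1 252.6] 678 [523. 134.  50.] [518. 135.  60.]
```

```bash
python3 -m pendant '{"xyz":[[0,0.03,0],[0,0.04,0.15],[0.03,0.08,0.3],[0.05,0.11,0.44],[0.05,0.11,0.44]],"delta_rot":[[0,0,0],[0,0,0],[0,0,0],[0,0,0],[0,0,0]],"grip":[0,0,0.3,0.5,0.5]}'
python3 -m pendant '{"xyz":[[0,0,0],[0,0,0]],"delta_rot":[[0,0,0],[0,0,0]],"grip":[0.6,0.6]}'
cat > bar.py <<'E'
from h import *
print(r.get_state()['eef_pos'])
c=cap('wrist','wb');h=cv2.cvtColor(c['img'],cv2.COLOR_RGB2HSV).astype(int)
m=(h[...,2]<55).astype(np.uint8);N,l,st,ce=cv2.connectedComponentsWithStats(m)
for i in range(1,N):
    if st[i][4]>150:
        k=max(cv2.findContours((l==i).astype(np.uint8),0,1)[0],key=cv2.contourArea);w=np.array([ray(c,*p[0],38)[:2] for p in k],np.float32)
        print(ce[i].round(0),st[i],cv2.minAreaRect(w))
m=((h[...,0]>105)&(h[...,0]<125)&(h[...,1]>150)).astype(np.uint8)
N,l,st,ce=cv2.connectedComponentsWithStats(m)
for i in range(1,N):
    if st[i][4]>80:
        print('blue',ce[i],st[i],ray(c,*ce[i],22).round(0))
E
python3 bar.py; python3 red.py
```

```text
clock: 17.25
eef_pos: [535.5, 191.8, 195.7]
eef_rot: [-0.138, 3.127, 0.007]
force: [0.8, -0.4, -0.4]
gripper_width: 42.2
gripper_force: 0.0
clock: 17.45
eef_pos: [530.0, 188.4, 188.1]
eef_rot: [0.137, -3.136, 0.002]
force: [0.1, 0.8, -0.5]
gripper_width: 51.4
gripper_force: 0.0
[530.01957927 188.42109187 188.13316031]
[255. 183.] [ 244  131   24  106 2229] ((536.4194946289062, 189.33782958984375), (105.82418823242188, 22.25629234313965), 5.167166233062744)
[250. 337.] [    0   238   512   146 35017] ((685.5167236328125, 201.2831268310547), (188.72488403320312, 611.8001098632812), 5.041280746459961)
[390. 380.] [378 377  26   7 154] ((760.7718505859375, 370.5796813964844), (9.043612480163574, 30.02857780456543), 5.041182994842529)
blue [135.52431907 130.62548638] [  89  124   93   15 1028] [495.  68.  22.]
blue [200.4021164  146.05820106] [189 133  21  30 378] [504. 131.  22.]
blue [128.54115421 189.95648061] [ 113  168   38   43 1057] [556.  59.  22.]
[529.81739847 188.37754297 187.80359754]
scene [244.2 201.1] 34 [523. 149.  50.] [518. 137.  60.]
wrist [197.8 166.9] 184 [520. 134.  50.] [517. 136.  60.]
wrist [210.2 189. ] 40 [540. 147.  50.] [537. 148.  60.]
```

```bash
python3 -m pendant '{"xyz":[[0.0217,0.003,0],[0.0217,0.003,-0.15],[0.0217,0.003,-0.3],[0.0217,0.003,-0.42],[0.0217,0.003,-0.5]],"delta_rot":[[0,0,0],[0,0,0],[0,0,0],[0,0,0],[0,0,0]],"grip":[0.5,0.5,0.5,0.5,0.5]}' 25
python3 -m pendant '{"xyz":[[0,0,-0.04],[0,0,-0.08],[0,0,-0.08],[0,0,-0.08]],"delta_rot":[[0,0,0],[0,0,0],[0,0,0],[0,0,0]],"grip":[0.5,0.5,0.5,0.5]}'
python3 -m pendant '{"xyz":[[0,0,0],[0,0,0],[0,0,0],[0,0,0]],"delta_rot":[[0,0,0],[0,0,0],[0,0,0],[0,0,0]],"grip":[0.2,0.1,0.1,0.1]}'
```

```text
clock: 18.15
eef_pos: [536.4, 189.6, 36.4]
eef_rot: [0.138, -3.135, 0.002]
force: [-0.0, -0.3, -0.5]
gripper_width: 42.9
gripper_force: 0.0
clock: 18.55
eef_pos: [538.4, 190.8, 16.3]
eef_rot: [-0.138, 3.137, 0.001]
force: [-0.3, 0.9, 0.4]
gripper_width: 42.8
gripper_force: 0.6
clock: 18.95
eef_pos: [538.3, 190.5, 16.1]
eef_rot: [-0.138, 3.137, 0.001]
force: [0.2, 0.1, 5.4]
gripper_width: 23.5
gripper_force: 24.4
```

```bash
python3 -m pendant '{"xyz":[[-0.002,0.02,0.002],[-0.005,0.06,0.002],[-0.009,0.1,0.002],[-0.0125,0.14,0.002],[-0.0145,0.166,0.002]],"delta_rot":[[0,0,0],[0,0,0],[0,0,0],[0,0,0],[0,0,0]],"grip":[0.1,0.1,0.1,0.1,0.1]}'
python3 -m pendant '{"xyz":[[0,0,0],[0,0,0]],"delta_rot":[[0,0,0],[0,0,0]],"grip":[0.1,0.1]}'; python3 red.py
```

```text
clock: 19.45
eef_pos: [533.3, 238.0, 15.9]
eef_rot: [0.135, -3.138, 0.005]
force: [-0.6, -8.2, 2.8]
gripper_width: 23.0
gripper_force: 24.7
clock: 19.65
eef_pos: [533.1, 239.5, 16.1]
eef_rot: [0.137, -3.138, 0.001]
force: [-0.7, -1.9, 4.7]
gripper_width: 22.9
gripper_force: 24.7
[533.10234789 239.50694868  16.09775176]
scene [233.8 190.6] 26 [517. 198.  50.] [512. 186.  60.]
wrist [108.1 241.3] 1754 [517. 181.  50.] [512. 186.  60.]
wrist [142.9 269.6] 194 [528. 194.  50.] [522. 198.  60.]
```

```bash
python3 -m pendant '{"xyz":[[0.0018,-0.0199,0.0713],[0.0044,-0.0488,0.1393],[0.0077,-0.0863,0.2027],[0.0118,-0.1318,0.261],[0.0165,-0.1846,0.3127]],"delta_rot":[[0,0,0],[0,0,0],[0,0,0],[0,0,0],[0,0,0]],"grip":[0.1,0.1,0.1,0.1,0.1]}' 22
python3 -m pendant '{"xyz":[[0,0,0]],"delta_rot":[[0,0,0]],"grip":[0.1]}'; python3 red.py
```

```text
clock: 20.3
eef_pos: [537.6, 186.4, 110.2]
eef_rot: [0.142, -3.138, -0.004]
force: [1.4, 3.3, -3.0]
gripper_width: 23.1
gripper_force: 21.9
clock: 20.4
eef_pos: [539.3, 182.9, 111.5]
eef_rot: [-0.133, 3.136, 0.001]
force: [0.9, 1.0, -1.7]
gripper_width: 22.8
gripper_force: 22.0
[539.32571235 182.92631932 111.48556527]
scene [246.5 185.5] 28 [556. 203.  50.] [550. 191.  60.]
wrist [135.7 203.4] 944 [540. 102.  50.] [537. 106.  60.]
wrist [165.  243.4] 538 [569. 122.  50.] [564. 125.  60.]
```

```bash
python3 -m pendant '{"xyz":[[0.0026,-0.029,0.0235],[0.0053,-0.0591,0.0443],[0.0081,-0.0906,0.0633],[0.011,-0.1232,0.0807],[0.014,-0.157,0.0953]],"delta_rot":[[0,0,0],[0,0,0],[0,0,0],[0,0,0],[0,0,0]],"grip":[0.1,0.1,0.1,0.1,0.1]}'
python3 -m pendant '{"xyz":[[0.0031,-0.0345,0.013],[0.0063,-0.07,0.0233],[0.0095,-0.106,0.0313],[0.0127,-0.1424,0.0367],[0.016,-0.179,0.04]],"delta_rot":[[0,0,0],[0,0,0],[0,0,0],[0,0,0],[0,0,0]],"grip":[0.1,0.1,0.1,0.1,0.1]}'
python3 -m pendant '{"xyz":[[0,0,0]],"delta_rot":[[0,0,0]],"grip":[0.1]}'; python3 red.py
```

```text
clock: 21.05
eef_pos: [542.7, 139.7, 140.2]
eef_rot: [-0.14, 3.137, 0.006]
force: [-1.6, 9.0, 6.2]
gripper_width: 23.2
gripper_force: 22.2
clock: 21.55
eef_pos: [548.0, 84.6, 153.6]
eef_rot: [-0.138, 3.136, 0.004]
force: [-5.0, 3.8, 15.1]
gripper_width: 23.1
gripper_force: 24.9
clock: 21.65
eef_pos: [548.2, 82.2, 153.7]
eef_rot: [-0.134, 3.136, 0.002]
force: [-5.2, 2.3, 18.9]
gripper_width: 22.8
gripper_force: 25.8
[548.18683837  82.17269387 153.65787742]
scene [272.4 193.9] 9 [599. 143.  50.] [593. 132.  60.]
scene [266.5 200.9] 31 [572. 125.  50.] [566. 114.  60.]
wrist [182.2 186.2] 556 [548.  23.  50.] [545.  25.  60.]
wrist [204.1 224.6] 462 [580.  42.  50.] [576.  44.  60.]
```

```bash
python3 -m pendant '{"xyz":[[0.0016,-0.018,0.01],[0.0033,-0.037,0.0107],[0.005,-0.055,0.0105],[0.0066,-0.0737,0.0093],[0.0082,-0.092,0.0075]],"delta_rot":[[0,0,0],[0,0,0],[0,0,0],[0,0,0],[0,0,0]],"grip":[0.1,0.1,0.1,0.1,0.1]}' 20
python3 -m pendant '{"xyz":[[0.0016,-0.018,-0.002],[0.0033,-0.037,-0.005],[0.0041,-0.046,-0.007],[0.005,-0.055,-0.0085],[0.005,-0.055,-0.0085]],"delta_rot":[[0,0,0],[0,0,0],[0,0,0],[0,0,0],[0,0,0]],"grip":[0.1,0.1,0.1,0.1,0.1]}'
python3 -m pendant '{"xyz":[[0,0,0]],"delta_rot":[[0,0,0]],"grip":[0.1]}'; python3 red.py
```

```text
clock: 22.3
eef_pos: [550.1, 54.9, 153.7]
eef_rot: [-0.136, 3.137, -0.0]
force: [-0.9, 0.3, 9.0]
gripper_width: 23.6
gripper_force: 25.6
clock: 22.8
eef_pos: [551.6, 37.4, 151.0]
eef_rot: [-0.134, 3.138, -0.002]
force: [-0.8, -1.2, 7.3]
gripper_width: 23.3
gripper_force: 26.2
clock: 22.9
eef_pos: [551.6, 37.7, 151.0]
eef_rot: [-0.135, 3.138, -0.002]
force: [-1.2, -0.7, 8.4]
gripper_width: 23.0
gripper_force: 26.2
[551.5599462   37.65193276 151.04587788]
scene [281.2 204.4] 20 [598.  97.  50.] [592.  86.  60.]
scene [274.7 212.4] 37 [570.  78.  50.] [564.  68.  60.]
wrist [203.4 181.9] 408 [545.  -5.  50.] [543.  -4.  60.]
wrist [216.8 190. ] 30 [551.   6.  50.] [548.   7.  60.]
wrist [223.  219.2] 205 [576.  12.  50.] [572.  13.  60.]
```

```bash
cat > tri.py <<'E'
from h import *
print(r.get_state()['eef_pos'])
C={}
for n in('scene','wrist'):
    c=cap(n);h=cv2.cvtColor(c['img'],cv2.COLOR_RGB2HSV).astype(int);m=(((h[...,0]<6)|(h[...,0]>174))&(h[...,1]>170)&(h[...,2]>110)).astype(np.uint8)
    N,l,st,ce=cv2.connectedComponentsWithStats(m)
    C[n]=(c,[(ce[i],st[i][4]) for i in range(1,N) if st[i][4]>8 and 440<ray(c,*ce[i],60)[0]<700 and -250<ray(c,*ce[i],60)[1]<260])
    print(n,[(p.round(1).tolist(),int(a)) for p,a in C[n][1]])
P=lambda c:np.array(c['K'])@np.c_[c['R'],c['t']]
for a,_ in C['scene'][1]:
    for b,_ in C['wrist'][1]:
        X=cv2.triangulatePoints(P(C['scene'][0]),P(C['wrist'][0]),a.reshape(2,1),b.reshape(2,1)).ravel();X=X[:3]/X[3]
        e=np.hypot(*(proj(C['scene'][0],X)-a))+np.hypot(*(proj(C['wrist'][0],X)-b))
        if e<8: print(a.round(0),b.round(0),X.round(0),round(float(e),1))
E
python3 tri.py
python3 -m pendant '{"xyz":[[0,0,0],[0,0,0],[0,0,0],[0,0,0]],"delta_rot":[[0,0,0],[0,0,0],[0,0,0],[0,0,0]],"grip":[0.33,0.36,0.4,0.4]}'
python3 tri.py
```

```text
[551.54218394  37.69001991 151.02551601]
scene [([281.2, 204.4], 20), ([274.7, 212.3], 37)]
wrist [([204.2, 182.5], 443), ([223.0, 219.2], 209)]
[281. 204.] [223. 219.] [548.  18. 127.] 4.6
[275. 212.] [204. 182.] [527.   6. 122.] 1.1
clock: 23.55
eef_pos: [550.7, 39.1, 149.8]
eef_rot: [0.137, -3.138, 0.001]
force: [-0.6, -2.2, 1.4]
gripper_width: 34.4
gripper_force: 0.9
[550.67705957  39.14518559 149.84811874]
scene [([281.8, 205.5], 22), ([275.3, 213.4], 38)]
wrist [([198.5, 184.0], 471), ([213.6, 222.2], 64)]
[282. 206.] [214. 222.] [548.  14. 126.] 2.7
[275. 213.] [199. 184.] [527.   4. 120.] 1.1
```

```bash
python3 -m pendant '{"xyz":[[0,-0.005,0],[0.001,-0.01,0],[0.001,-0.01,0]],"delta_rot":[[0,0,0],[0,0,0],[0,0,0]],"grip":[0.4,0.4,0.4]}'
python3 -m pendant '{"xyz":[[0,-0.005,0],[0.001,-0.01,0],[0.001,-0.01,0]],"delta_rot":[[0,0,0],[0,0,0],[0,0,0]],"grip":[0.4,0.4,0.4]}'
python3 tri.py
```

```text
clock: 23.95
eef_pos: [551.0, 36.5, 149.8]
eef_rot: [0.138, -3.138, 0.0]
force: [0.7, -1.2, -1.3]
gripper_width: 34.4
gripper_force: 0.7
clock: 24.25
eef_pos: [551.6, 33.4, 150.1]
eef_rot: [0.137, -3.138, 0.0]
force: [-0.2, -1.3, -0.0]
gripper_width: 34.1
gripper_force: 0.7
[551.58589308  33.41911866 150.05741038]
scene [([282.8, 207.3], 19), ([276.4, 215.2], 39)]
wrist [([200.2, 182.3], 437)]
[276. 215.] [200. 182.] [527.  -1. 119.] 0.9
```

```bash
python3 -m pendant '{"xyz":[[0,-0.005,0],[0.001,-0.01,0],[0.001,-0.01,0]],"delta_rot":[[0,0,0],[0,0,0],[0,0,0]],"grip":[0.4,0.4,0.4]}'
python3 -m pendant '{"xyz":[[0,-0.005,0],[0.001,-0.01,0],[0.001,-0.01,0]],"delta_rot":[[0,0,0],[0,0,0],[0,0,0]],"grip":[0.4,0.4,0.4]}'
python3 -m pendant '{"xyz":[[0,-0.005,0],[0.001,-0.01,0],[0.001,-0.01,0]],"delta_rot":[[0,0,0],[0,0,0],[0,0,0]],"grip":[0.4,0.4,0.4]}'
python3 tri.py
```

```text
clock: 24.65
eef_pos: [552.2, 31.0, 150.3]
eef_rot: [-0.138, 3.138, 0.001]
force: [0.6, 1.1, 0.4]
gripper_width: 34.2
gripper_force: 0.0
clock: 24.95
eef_pos: [552.3, 27.5, 150.1]
eef_rot: [-0.138, 3.138, -0.0]
force: [0.2, -0.2, 0.5]
gripper_width: 34.0
gripper_force: 0.0
clock: 25.25
eef_pos: [552.5, 24.5, 150.1]
eef_rot: [0.137, -3.139, 0.0]
force: [-0.3, -0.5, -0.4]
gripper_width: 34.1
gripper_force: 0.0
[552.54290124  24.47879998 150.10503568]
scene [([283.2, 207.4], 20), ([276.6, 215.6], 38)]
wrist [([216.6, 181.9], 512), ([231.1, 222.3], 142)]
[283. 207.] [231. 222.] [550.  10. 124.] 1.3
[277. 216.] [217. 182.] [528.  -1. 118.] 1.3
```

```bash
python3 -m pendant '{"xyz":[[0,0.005,0],[0,0.005,0],[0,0.005,0.1],[0,0.005,0.2],[0,0.005,0.2]],"delta_rot":[[0,0,0],[0,0,0],[0,0,0],[0,0,0],[0,0,0]],"grip":[0.5,0.55,0.55,0.55,0.55]}'
python3 tri.py
python3 - <<'E'
from h import *
c=cap('wrist');h=cv2.cvtColor(c['img'],cv2.COLOR_RGB2HSV).astype(int)
m=(h[...,2]<55).astype(np.uint8);N,l,st,ce=cv2.connectedComponentsWithStats(m)
for i in range(1,N):
    if st[i][4]>150:
        k=max(cv2.findContours((l==i).astype(np.uint8),0,1)[0],key=cv2.contourArea);w=np.array([ray(c,*p[0],170)[:2] for p in k],np.float32)
        print(ce[i].round(0),st[i],cv2.minAreaRect(w))
E
```

```text
clock: 25.85
eef_pos: [555.1, 26.5, 214.0]
eef_rot: [-0.137, 3.132, 0.002]
force: [-0.3, 0.5, 0.0]
gripper_width: 46.9
gripper_force: 0.0
[555.10413196  26.50088383 214.02272753]
scene [([282.9, 207.4], 18), ([276.6, 215.6], 37)]
wrist [([223.0, 159.7], 291), ([235.0, 190.9], 114)]
[283. 207.] [235. 191.] [550.  10. 124.] 0.0
[277. 216.] [223. 160.] [528.  -1. 118.] 0.9
[ 6. 20.] [  0  11  20  22 191] ((451.16650390625, -114.51624298095703), (7.552572727203369, 12.689441680908203), 28.79237174987793)
[ 7. 70.] [  0  56  19  25 294] ((475.1056823730469, -118.03044128417969), (11.519607543945312, 10.980091094970703), 12.373085975646973)
[246. 209.] [ 238  130   25  162 2355] ((550.6358642578125, 21.566226959228516), (107.49459075927734, 15.740006446838379), 6.6611738204956055)
[ 30. 220.] [  0 217  62   8 203] ((565.2344970703125, -115.14733123779297), (38.14675521850586, 2.517418146133423), 89.77693939208984)
[254. 339.] [    0   238   512   146 31485] ((623.9129638671875, 32.62364196777344), (118.70811462402344, 383.9971008300781), 4.974556922912598)
```

```bash
python3 -m pendant '{"xyz":[[-0.006,-0.003,-0.1],[-0.006,-0.003,-0.19],[-0.006,-0.003,-0.21],[-0.006,-0.003,-0.21],[-0.006,-0.003,-0.21]],"delta_rot":[[0,0,0],[0,0,0],[0,0,0],[0,0,0],[0,0,0]],"grip":[0.5,0.5,0.5,0.5,0.5]}' 22
python3 -m pendant '{"xyz":[[0,0,0],[0,0,0],[0,0,0],[0,0,0]],"delta_rot":[[0,0,0],[0,0,0],[0,0,0],[0,0,0]],"grip":[0.3,0.2,0.1,0.1]}'; python3 tri.py
```

```text
clock: 26.5
eef_pos: [551.2, 25.4, 147.6]
eef_rot: [-0.138, 3.138, -0.0]
force: [0.1, 0.2, -0.3]
gripper_width: 42.6
gripper_force: 0.0
clock: 26.9
eef_pos: [551.6, 26.1, 148.2]
eef_rot: [-0.139, 3.136, 0.002]
force: [-0.2, 1.5, 6.6]
gripper_width: 23.0
gripper_force: 21.9
[551.57913959  26.11957134 148.23716467]
scene [([283.5, 207.6], 21), ([276.7, 215.7], 37)]
wrist [([211.6, 184.0], 500), ([225.9, 222.4], 50)]
[283. 208.] [226. 222.] [549.   8. 125.] 3.1
[277. 216.] [212. 184.] [528.  -2. 118.] 1.0
```

```bash
python3 -m pendant '{"xyz":[[0.0033,-0.0365,0.0063],[0.0066,-0.073,0.0103],[0.0099,-0.11,0.012],[0.0133,-0.1467,0.0113],[0.0166,-0.1833,0.008]],"delta_rot":[[0,0,0],[0,0,0],[0,0,0],[0,0,0],[0,0,0]],"grip":[0.1,0.1,0.1,0.1,0.1]}' 22
python3 -m pendant '{"xyz":[[0,0,0]],"delta_rot":[[0,0,0]],"grip":[0.1]}'; python3 tri.py
```

```text
clock: 27.5
eef_pos: [556.0, -30.7, 149.6]
eef_rot: [-0.137, 3.138, -0.0]
force: [1.3, 2.1, 4.3]
gripper_width: 23.1
gripper_force: 23.5
clock: 27.6
eef_pos: [556.0, -32.6, 149.5]
eef_rot: [-0.133, 3.138, -0.002]
force: [1.5, 1.6, 5.0]
gripper_width: 23.2
gripper_force: 23.3
[555.96994232 -32.55716299 149.49235524]
scene [([294.4, 220.0], 23), ([287.5, 229.1], 41)]
wrist []
```

Run:
```python
from h import *
c=cap('scene');print(proj(c,[531,-35,112.4]),proj(c,[533,-60,118]),'now',proj(c,[528,-1,118]))
print(r.get_state()['force'],r.get_state()['eef_pos'])
```

```text
[285.66810766 226.85021821] [292.80739816 232.0149623 ] now [276.5796764  215.59865457]
[ 0.61772654 -0.44053664  5.47117956] [555.97549514 -30.69325621 149.74484502]
```

```bash
python3 -m pendant '{"xyz":[[0.0033,-0.0365,-0.0053],[0.0066,-0.0727,-0.0133],[0.0098,-0.108,-0.0237],[0.0129,-0.1424,-0.0363],[0.016,-0.1763,-0.0513]],"delta_rot":[[0,0,0],[0,0,0],[0,0,0],[0,0,0],[0,0,0]],"grip":[0.1,0.1,0.1,0.1,0.1]}'
python3 -m pendant '{"xyz":[[0,0,0],[0,0,0]],"delta_rot":[[0,0,0],[0,0,0]],"grip":[0.1,0.1]}'; python3 tri.py
```

```text
clock: 28.25
eef_pos: [560.2, -83.7, 133.5]
eef_rot: [0.137, -3.138, 0.0]
force: [1.5, -1.0, 1.9]
gripper_width: 23.0
gripper_force: 23.1
clock: 28.45
eef_pos: [560.0, -83.9, 133.8]
eef_rot: [0.136, -3.138, 0.002]
force: [-0.6, -2.5, 1.7]
gripper_width: 23.2
gripper_force: 22.9
[560.03702121 -83.85701569 133.76774696]
scene [([304.3, 234.7], 37), ([296.9, 244.5], 42)]
wrist [([286.6, 185.6], 106), ([289.6, 220.8], 375)]
[304. 235.] [290. 221.] [557. -64. 103.] 5.5
[297. 244.] [287. 186.] [540. -66.  85.] 4.2
```

```bash
python3 -m pendant '{"xyz":[[0.003,-0.0329,-0.017],[0.0058,-0.0641,-0.0363],[0.0085,-0.0943,-0.0573],[0.0111,-0.1232,-0.0807],[0.0136,-0.1504,-0.1057]],"delta_rot":[[0,0,0],[0,0,0],[0,0,0],[0,0,0],[0,0,0]],"grip":[0.1,0.1,0.1,0.1,0.1]}'
python3 -m pendant '{"xyz":[[0.0023,-0.0256,-0.0267],[0.0044,-0.0491,-0.055],[0.0064,-0.071,-0.085],[0.0082,-0.091,-0.116],[0.0098,-0.1086,-0.1483]],"delta_rot":[[0,0,0],[0,0,0],[0,0,0],[0,0,0],[0,0,0]],"grip":[0.1,0.1,0.1,0.1,0.1]}'
python3 -m pendant '{"xyz":[[0,0,0],[0,0,0]],"delta_rot":[[0,0,0],[0,0,0]],"grip":[0.1,0.1]}'; python3 tri.py
```

```text
clock: 29.05
eef_pos: [564.3, -128.3, 101.5]
eef_rot: [0.138, -3.138, -0.0]
force: [-0.6, 0.1, -0.1]
gripper_width: 23.4
gripper_force: 22.8
clock: 29.55
eef_pos: [567.4, -160.8, 57.0]
eef_rot: [0.138, -3.138, 0.0]
force: [-1.2, -1.0, 0.7]
gripper_width: 23.5
gripper_force: 22.4
clock: 29.75
eef_pos: [567.3, -160.6, 57.5]
eef_rot: [0.138, -3.138, 0.001]
force: [-1.1, -2.8, -2.8]
gripper_width: 23.0
gripper_force: 22.1
[ 567.27622281 -160.64475768   57.51920796]
scene [([317.0, 269.2], 52), ([307.7, 276.5], 38)]
wrist [([334.8, 191.7], 720), ([339.7, 239.1], 1094)]
[317. 269.] [340. 239.] [ 563. -116.   47.] 1.0
[308. 276.] [335. 192.] [ 537. -121.   43.] 0.0
```

```bash
python3 -m pendant '{"xyz":[[0.0014,-0.0156,-0.0337],[0.0026,-0.0289,-0.068],[0.0036,-0.0398,-0.1033],[0.0042,-0.046,-0.122],[0.0044,-0.0488,-0.137]],"delta_rot":[[0,0,0],[0,0,0],[0,0,0],[0,0,0],[0,0,0]],"grip":[0.1,0.1,0.1,0.1,0.1]}'
python3 -m pendant '{"xyz":[[0,0,0],[0,0,0]],"delta_rot":[[0,0,0],[0,0,0]],"grip":[0.1,0.1]}'; python3 tri.py
```

```text
clock: 30.35
eef_pos: [568.9, -175.6, 16.9]
eef_rot: [0.137, -3.138, 0.0]
force: [-4.0, -2.2, 11.3]
gripper_width: 23.3
gripper_force: 23.2
clock: 30.55
eef_pos: [568.9, -175.5, 17.2]
eef_rot: [-0.137, 3.139, -0.001]
force: [-1.9, -1.5, 5.7]
gripper_width: 23.0
gripper_force: 22.9
[ 568.91482395 -175.53510463   17.1725517 ]
scene [([318.3, 280.4], 65), ([308.7, 288.2], 55)]
wrist [([358.1, 199.0], 783), ([354.8, 249.9], 1070)]
[318. 280.] [355. 250.] [ 558. -131.   30.] 0.1
[309. 288.] [358. 199.] [ 540. -126.   10.] 0.1
```

```bash
python3 -m pendant '{"xyz":[[0,0,0],[0,0,0],[0,0,0],[0,0,0]],"delta_rot":[[0,0,0],[0,0,0],[0,0,0],[0,0,0]],"grip":[0.33,0.4,0.5,0.5]}'
python3 tri.py
python3 -m pendant '{"xyz":[[0,0,0.05],[0,0,0.15],[0,0,0.3],[0,0,0.45],[0,0,0.6]],"delta_rot":[[0,0,0],[0,0,0],[0,0,0],[0,0,0],[0,0,0]],"grip":[0.5,0.5,0.5,0.5,0.5]}'
python3 -m pendant '{"xyz":[[0,0.16,0],[0,0.3,0],[0,0.3,0]],"delta_rot":[[0,0,0],[0,0,0],[0,0,0]],"grip":[0.5,0.5,0.5]}'
python3 - <<'E'
from fit import *
for n,z in(('wrist',48),):
    c=cap(n);h=cv2.cvtColor(c['img'],cv2.COLOR_RGB2HSV).astype(int)
    print(r.get_state()['eef_pos'])
    for nm,m,z in(('blue',(h[...,0]>105)&(h[...,0]<125)&(h[...,1]>150),58),('black',h[...,2]<55,38),('red',((h[...,0]<6)|(h[...,0]>174))&(h[...,1]>170)&(h[...,2]>80),20),('white',(h[...,1]<40)&(h[...,2]>190),30)):
        N,l,st,ce=cv2.connectedComponentsWithStats(m.astype(np.uint8))
        for i in range(1,N):
            if st[i][4]>60:
                k=max(cv2.findContours((l==i).astype(np.uint8),0,1)[0],key=cv2.contourArea);w=np.array([ray(c,*p[0],z)[:2] for p in k],np.float32);q=cv2.minAreaRect(w)
                print(nm,ce[i].round(0),st[i][4],np.round(q[0]),np.round(q[1]),round(q[2],1))
E
```

```text
clock: 31.05
eef_pos: [568.8, -174.6, 16.6]
eef_rot: [0.139, -3.138, -0.0]
force: [-0.3, -0.1, -0.5]
gripper_width: 43.2
gripper_force: 0.0
[ 568.83200561 -174.64028907   16.59967895]
scene [([317.7, 279.9], 58), ([308.6, 288.0], 52)]
wrist [([359.0, 199.5], 813), ([359.3, 250.7], 1251)]
[318. 280.] [359. 251.] [ 560. -126.   26.] 0.3
[309. 288.] [359. 199.] [ 540. -125.   10.] 0.8
clock: 31.65
eef_pos: [568.5, -174.9, 199.8]
eef_rot: [-0.138, 3.138, -0.0]
force: [0.6, -0.4, 0.2]
gripper_width: 42.8
gripper_force: 0.0
clock: 31.95
eef_pos: [569.4, -77.2, 198.2]
eef_rot: [-0.153, 3.136, 0.006]
force: [0.3, -0.7, 0.5]
gripper_width: 43.2
gripper_force: 0.0
[569.13764898 -80.96032063 198.01621316]
blue [265. 164.] 13537 [556. -69.] [115. 116.] 5.1
black [32. 41.] 1552 [ 465. -291.] [44. 60.] 83.9
black [151. 163.] 1052 [ 567. -179.] [105.  14.] 4.9
black [167. 164.] 374 [ 564. -165.] [102.   6.] 4.1
black [ 73. 220.] 610 [ 634. -260.] [  6. 138.] 0.2
black [250. 338.] 34125 [733. -59.] [198. 635.] 5.3
white [14. 11.] 227 [ 438. -305.] [14. 40.] 38.3
white [102.  50.] 8317 [ 472. -233.] [98. 85.] 0.9
white [ 95. 160.] 6848 [ 572. -243.] [102.  87.] 89.6
white [239. 136.] 82 [532. -97.] [10.  9.] 4.9
white [268. 136.] 79 [530. -68.] [9. 9.] 5.5
white [259. 170.] 319 [564. -73.] [23. 23.] 50.4
white [  3. 205.] 135 [ 631. -338.] [ 7. 33.] 82.4
white [237. 200.] 66 [598. -93.] [9. 8.] 4.8
white [289. 208.] 66 [602. -37.] [9. 8.] 7.1
white [463. 278.] 558 [670. 173.] [45. 27.] 58.8
white [496. 310.] 838 [708. 223.] [54. 35.] 18.8
```

```bash
python3 -m pendant '{"xyz":[[0,0,0.1],[0,0,0.1],[0,0,0.1]],"delta_rot":[[0,0,0],[0,0,0],[0,0,0]],"grip":[0.5,0.5,0.5]}'; python3 -c "
from h import *
print(workorder.job_done())"
```

```text
clock: 32.3
eef_pos: [569.1, -86.2, 227.9]
eef_rot: [-0.135, 3.137, -0.001]
force: [0.4, -0.4, -0.8]
gripper_width: 42.6
gripper_force: 0.0
the job is handed in; nothing more can be done
None
```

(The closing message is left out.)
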